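Pack the spare valve and comparator cassette into the foam-lined sampling kit

TASK

Pack the water-sampling kit: lay the spare white ball valve in its cut-out in the foam tray and press it all the way down onto the pocket's floor, and take the loose grey cassette from the aluminium stand and stand it upright on its rounded bottom edge in the empty keyhole slot of the foam, pressed fully home. Each fits one way round only, and foam bumps hold it up until it is pushed past them. Leave the bottles, jar, vials, beaker and wrench where they stand.

Things in the scene. Friction and masses are not known exactly. Their poses are not given: they have to be found in the camera images.
- valve: Loose white PVC ball valve on its side. Pipe along own x: octagonal collars 34 mm across, x -50..-26 and 26..50 mm; body between 30 mm across, top at z 32. Grey lever bar, 14 mm round, along x at y 28, z 10, x -15..59 mm (+y side), so the -x collar is free on both sides. Origin: on the underside, below the pipe's middle; z up, collar tops at z 34. 0.11 to 0.19 kg.
- cassette: Loose grey flat cassette standing on edge in the middle slot of the stand, 0.05 to 0.08 kg. Plate 8 mm thick (y), x -35 to 27 mm, 66 mm tall (z), bottom edge rounded; at its +x end a full-height round rail, 16 mm in diameter, centred at x 27 mm. Origin: middle of length and thickness, at the bottom; z up.
- tray: Fixed foam-lined tray 150 x 170 mm (x, y), foam top 46 mm above the table. Origin: centre of the underside. The valve pocket is on its +y side, the empty slot at y -22 mm; a second, fixed cassette is already home at y -64 mm, parallel to the slot and the same way round, top 76 mm above the table.
- pocket (a point): Centre of the valve pocket's floor, 29 mm below the foam top; axes as the tray. Seated valve: its origin here, its x and y along these. Pocket = valve outline with 2 mm play. Four sprung foam bumps near x -37 and 37 mm, 8 mm below the foam top, stop the valve some 12 mm in; 8 to 20 N on its top takes it past. Home, the collars stand 5 mm above the foam.
- slot (a point): Centre of the empty keyhole slot's floor, 36 mm below the foam top; axes as the tray. Seated cassette: its origin here, its x along this x (rail at +x). Slot 74 x 12 mm, 20 mm wide at x 17 to 37 mm: 2 mm play. Four sprung foam bumps 8 mm below the foam top stop the cassette 6 to 10 mm in; a push of 4 to 10 N takes it past. Home, it stands 30 mm out of the foam.
- stand: Fixed aluminium bench stand: base 100 x 90 x 6 mm, three slots along its x. Origin: centre of the underside. The cassette stands on the base (6 mm up) in the middle slot; slot walls 5 mm thick at y -37, -9, 9 and 37 mm, x -35 to 15 mm, up to 28 mm above the table.
- bottle_a: Bystander, not to be disturbed: white sample bottle, 52 mm across, 120 mm tall. Origin: centre of its underside.
- jar: Bystander, not to be disturbed: amber jar, 60 mm across, 75 mm tall. Origin: centre of its underside.
- vial_a: Bystander, not to be disturbed: clear vial, 32 mm across, 60 mm tall. Origin: centre of its underside.
- vial_b: Bystander, not to be disturbed: clear vial, 32 mm across, 60 mm tall. Origin: centre of its underside.
- beaker: Bystander, not to be disturbed: clear open beaker, 68 mm across, 90 mm tall. Origin: centre of its underside.
- bottle_b: Bystander, not to be disturbed: white bottle with a grey cap, 60 mm across, 140 mm tall. Origin: centre of its underside.
- wrench: Bystander, not to be disturbed: steel open-ended wrench, 160 mm long, lying at the far side of the tray. Origin: middle of its length, on its underside.
Things that resemble listed ones, but are neither listed nor needed, are in the scene too. What is meant by the cassette is not red, and is the smaller of those in its own colour.

How it is judged:
At the end, for the whole second after the job is handed in: Valve in its pocket and cassette upright in the empty slot: each within 4 mm of its place in x and y, its underside less than 3 mm above the floor, aligned within 5 degrees, tilted less than 5.7 degrees, and at rest (x of valve in the frame of pocket between -0.004 and 0.004 m and y of valve in the frame of pocket between -0.004 and 0.004 m and z of valve in the frame of pocket below 0.003 m and angle between the x axis of valve and the x axis of pocket, either way round below 0.09 rad and angle between each of valve, cassette's own z axis and vertical below 0.1 rad and linear speed of each of valve, cassette below 0.02 m/s and x of cassette in the frame of slot between -0.004 and 0.004 m and y of cassette in the frame of slot between -0.004 and 0.004 m and z of cassette in the frame of slot below 0.003 m and angle between the x axis of cassette and the x axis of slot, either way round below 0.09 rad); the robot touches nothing.
It fails at once if a bottle, jar, vial, beaker or the wrench is moved by more than 30 mm (distance of any of bottle_a, jar, vial_a, vial_b, beaker, bottle_b, wrench from where it was at the start of the episode above 0.03 m).
It fails at once if a bottle, jar, vial or beaker is tipped over (angle between any of bottle_a, jar, vial_a, vial_b, beaker, bottle_b's own z axis and vertical above 0.5 rad).
It also fails if it takes over 64 s, if anything falls off the work surface, if the arm or the gripper's body presses on something with over 40 N, if the wrist force passes 120 N, or if a joint passes its speed limit or range.

ROBOT

A 7-joint arm with a two-finger parallel gripper is mounted at the origin on the work surface. World frame = base frame: x ahead of the robot, y to its left, z up, the work surface at z = 0. Lengths are in m, angles in rad, forces in N, time in s.
With the tool pointing down it reaches from about 0.35 to 0.9 m from the base axis. Payload 7.2 kg.
Tool frame: the origin (TCP) lies on the centre line of the jaws, within the pads' length; the fingertips stand 17 mm ahead of it and the grasp point (between the pads) lies 2 mm behind it (bot.tip_reach is the distance from the TCP to the fingertips, in m); x points along the fingers, y is the direction in which the jaws open and shut, and the axes are right-handed (so a half turn about x gives the same grasp; the last joint's range is limited). The gripper opens to 88 mm and grips with 3 to 60 N. Pads are 20 mm wide; open, the fingers measure 115 mm over their backs; the gripper's body (75 mm by 178 mm) begins 61 mm behind the grasp point.
Start: joints at [1.251, 0.411, -0.013, 1.596, 0.006, 1.134, -0.082], TCP at [0.156, -0.605, 0.206] pointing down, gripper open.
Joint ranges: [-2.95, 2.95], [-0.29, 1.99], [-1.47, 1.44], [0.14, 2.54], [-1.03, 4.17], [0.13, 1.85], [-2.86, 2.86]. Speed limits (rad/s): [2.39, 2.39, 3.01, 3.01, 3.14, 3.14, 3.14].

INTERFACE

Orientations are given as [roll, pitch, yaw] about the fixed x, y, z axes, in that order (R = Rz(yaw) Ry(pitch) Rx(roll)).
In Python, from bench import bot, snapshot gives the robot as it stands.
- The arm moves only by the tool servo_tool, never from a script. Its argument "rows" is a list of rows, each a list of 5 numbers: the opening in per cent of the stroke, from 0 (shut) to 100 (fully open), then the shift along the world's x, y, z in m, then the turn about the world's z in rad. In form: [[claw, dx, dy, dz, yaw], ...]. A call has 1 to 8 rows; each row shifts and turns the pose as measured when the row begins; what a row does not reach is not made up. A row lasts 1/10 s, in which the tool goes at most 50 mm and 8.59 degrees, less where a joint would pass 70% of its speed; a pose out of reach is approached as far as the arm can. A call is refused whole if a number of a shift passes 0.05 or a number of a turn 0.15, either way. A call with a gripper value outside its range is refused whole. The fingers move at their own pace and stop on an object; "grip_force" is the grip in N (left out, the last holds). Time passes only in rows, so rows that do not move let the fingers close. It gives the time, the measured TCP pose, the force and the opening at its end, in the units of the state.
- bot.state(): the state, without advancing time (a new reading comes with each control period).
- snapshot(name): name is "scene" or "side" or "wrist"; returns a dict with "pixels" (480x640x3 uint8, blue, green, red), "depth" (480x640 float32, m along the optical axis (not along the pixel's ray), 0 where there is no reading), "fx", "fy", "cx", "cy" (pixels), "pose" (4x4, takes a point from camera to world coordinates). Camera axes: x right, y up, looking along -z (the intrinsics and any distortion apply to the point x, -y, -z); pixel columns grow to the right and rows downward; lengths in m; the calibration is good to about 2 mm. The wrist camera is an equidistant fisheye: a pixel r from the principal point sees the ray r / f radians off the axis. A picture is of the moment at which its call begins.
- bot.job_done(): hands the job in, once; it reports no verdict.
The state is a dict: "t": time; "qpos": joint angles; "joint_velocities": joint speeds; "joint_torque": joint torques, N m; "position": TCP position; "ee_rot": TCP orientation; "wrist_force": force on the tool from outside, world axes, zero at the start; "wrist_torque": the same for the moment, N m; "finger_gap": opening from 0.0 (shut) to 1.0 (fully open).
Only numpy, scipy, OpenCV 4.12 (cv2) and the standard library are available. Lean on these libraries where they do the work, as an engineer would, in place of code of your own. Each camera call takes 0.05 s, during which the arm holds its last target.

## Working session

There is one attempt and no reset: what is moved stays moved. The work goes in short steps, Python scripts to look and compute and a tool call to move; the robot and the scene stay as the last step left them, time stands still between calls to the robot, and variables do not carry over. Pictures are saved under pics/ and viewed, and the job is handed in when it is done.

Besides the shell and the picture viewer there is one more tool, called in YAML: its name, and indented under it one key for each argument. servo_tool: Moves the arm, as the interface text tells. Its arguments: {"type":"object","properties":{"rows":{"type":"array"},"grip_force":{"type":"number"}},"required":["rows"]}

```bash
ls; mkdir -p pics
python3 - <<'E'
from bench import bot,snapshot
import cv2,numpy as np
print(bot.state())
for n in ["scene","side","wrist"]:
    s=snapshot(n); cv2.imwrite(f"pics/{n}0.png",s["pixels"]); np.savez(f"{n}0.npz",**s)
    print(n,s["fx"],s["fy"],s["cx"],s["cy"],np.round(s["pose"],3).tolist(),[k for k in s])
E
```

```text
pics
{'t': 0.0, 'qpos': array([ 1.25080767,  0.41189236, -0.01270495,  1.59705319,  0.00561157,
        1.1343129 , -0.08220219]), 'joint_velocities': array([-0.00097337,  0.00130823, -0.00049509,  0.00027207,  0.00209324,
       -0.00138634,  0.0022874 ]), 'joint_torque': array([-4.56610505e-04, -5.87951982e+01,  6.42012935e-01, -2.91069013e+01,
       -5.36852586e-02,  1.84014102e-02,  1.13659746e-04]), 'position': array([ 0.15552232, -0.6047769 ,  0.20471011]), 'ee_rot': array([-1.49145405,  1.56916619,  1.90194817]), 'wrist_force': array([ 0.76405228, -0.36854063,  0.40082499]), 'wrist_torque': array([-0.01561722,  0.01231817,  0.02677256]), 'finger_gap': 1.003680083536325}
scene 436.80084266033265 436.80084266033265 313.65505002988897 244.71150482362592 [[0.243, -0.548, 0.801, 1.203], [0.97, 0.146, -0.194, -0.156], [-0.011, 0.824, 0.567, 0.517], [0.0, 0.0, 0.0, 1.0]] ['pixels', 'depth', 'fx', 'fy', 'cx', 'cy', 'pose']
side 436.7243685204654 436.7243685204654 320.7699288851222 244.07593113140825 [[-0.751, 0.325, -0.574, -0.067], [-0.66, -0.382, 0.647, 0.703], [-0.009, 0.865, 0.502, 0.597], [0.0, 0.0, 0.0, 1.0]] ['pixels', 'depth', 'fx', 'fy', 'cx', 'cy', 'pose']
wrist 371.64829954431775 371.64829954431775 326.4920452819102 239.34467935074835 [[0.249, 0.929, 0.275, 0.231], [-0.969, 0.239, 0.07, -0.587], [-0.0, -0.284, 0.959, 0.384], [0.0, 0.0, 0.0, 1.0]] ['pixels', 'depth', 'fx', 'fy', 'cx', 'cy', 'pose']
```

View pics/scene0.png

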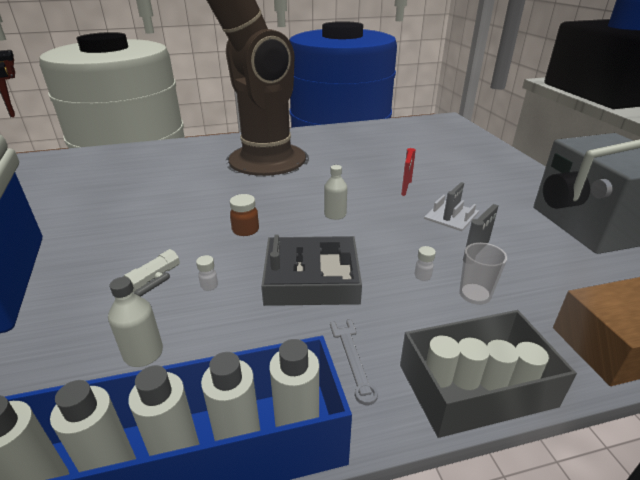

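View pics/side0.png

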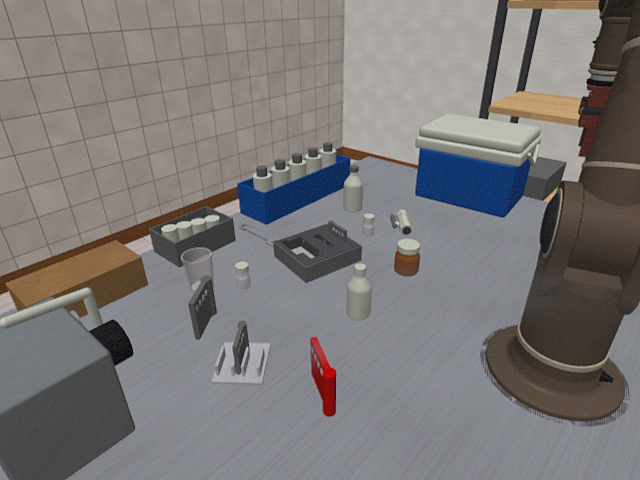

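View pics/wrist0.png

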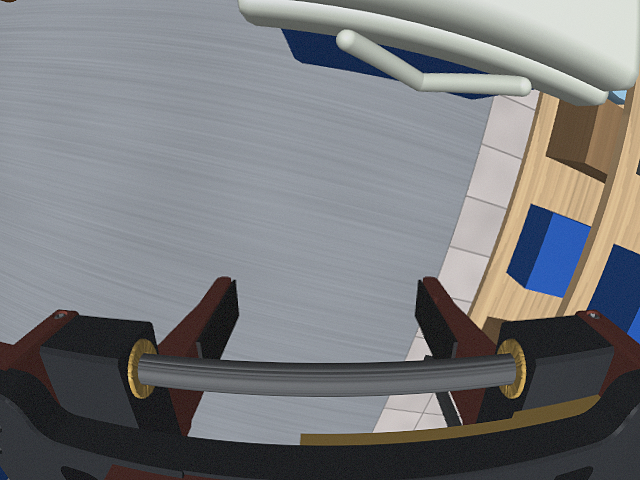

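The scene view shows the valve at (150,268), the tray at (312,268), a grey cassette in the stand at (455,203), a larger grey one on the table at (482,228), a red one at (408,170), and a cassette fixed in the tray at (276,250). The one in the stand's middle slot fits the description: grey, smaller and in the stand. Next I'll fuse the depth from both views and look at enlarged crops.

```bash
cat > h.py <<'E'
import numpy as np,cv2
def cloud(s,fish=False):
    d=np.asarray(s["depth"]);v,u=np.mgrid[0:480,0:640]
    a=(u-s["cx"])/s["fx"];b=(v-s["cy"])/s["fy"]
    if fish:
        r=np.hypot(a,b)+1e-9; k=np.tan(np.minimum(r,1.4))/r; a=a*k;b=b*k
    P=np.stack([a*d,-b*d,-d],-1)
    T=np.asarray(s["pose"]);W=P@T[:3,:3].T+T[:3,3]
    W[d<=0]=np.nan
    return W
def proj(s,p):
    T=np.asarray(s["pose"]);q=(np.atleast_2d(p)-T[:3,3])@T[:3,:3]
    return np.stack([s["fx"]*q[:,0]/-q[:,2]+s["cx"],s["fy"]*-q[:,1]/-q[:,2]+s["cy"]],-1)
E
python3 - <<'E'
from h import *
S={n:np.load(n+"0.npz") for n in["scene","side"]}
# topdown map: x from .2 to .9 ; y -.5...5
res=.0015
for n in S:
    W=cloud(S[n]);P=S[n]["pixels"]
    m=(W[...,2]>-.02)&(W[...,2]<.2)&(W[...,0]>.1)&(W[...,0]<.9)&(abs(W[...,1])<.6)
    print(n,np.nanmedian(W[m][:,2]))
    im=np.zeros((600,800,3),np.uint8)
    w=W[m];c=P[m];o=np.argsort(w[:,2]);w=w[o];c=c[o]
    u=((.6-w[:,1])/res).astype(int);v=((.95-w[:,0])/res).astype(int)
    ok=(u>=0)&(u<800)&(v>=0)&(v<600)
    for du in(0,1):
        for dv in(0,1):
            im[np.clip(v[ok]+dv,0,599),np.clip(u[ok]+du,0,799)]=c[ok]
    cv2.imwrite(f"pics/top_{n}.png",im)
for n,(x,y,w,h) in {"scene":(400,150,130,110),"side":(180,270,160,120)}.items():
    cv2.imwrite(f"pics/crop_{n}.png",cv2.resize(S[n]["pixels"][y:y+h,x:x+w],None,fx=5,fy=5,interpolation=cv2.INTER_CUBIC))
E
```

```text
scene 0.0007328732401173932
side -0.0005261107400484355
```

View pics/top_scene.png

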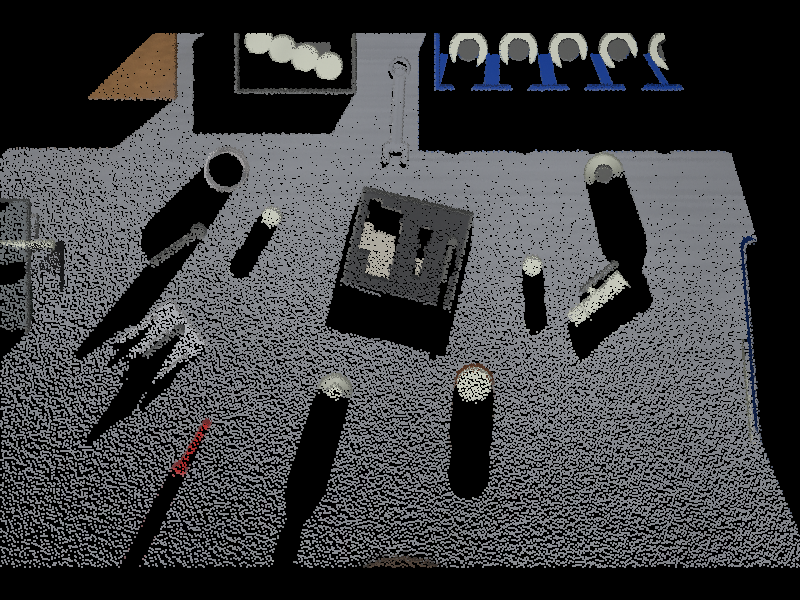

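View pics/top_side.png

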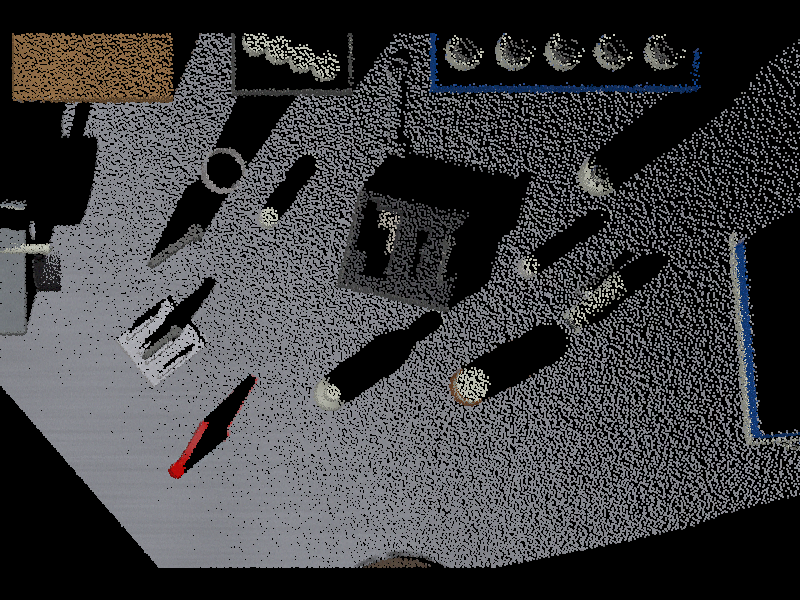

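View pics/crop_scene.png

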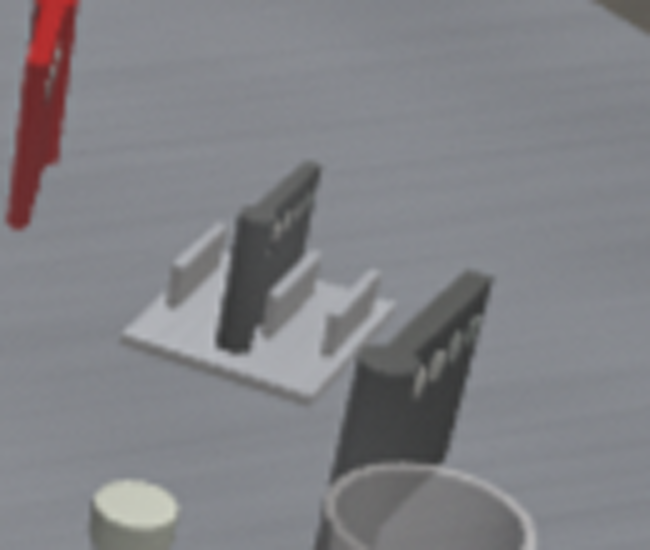

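View pics/crop_side.png

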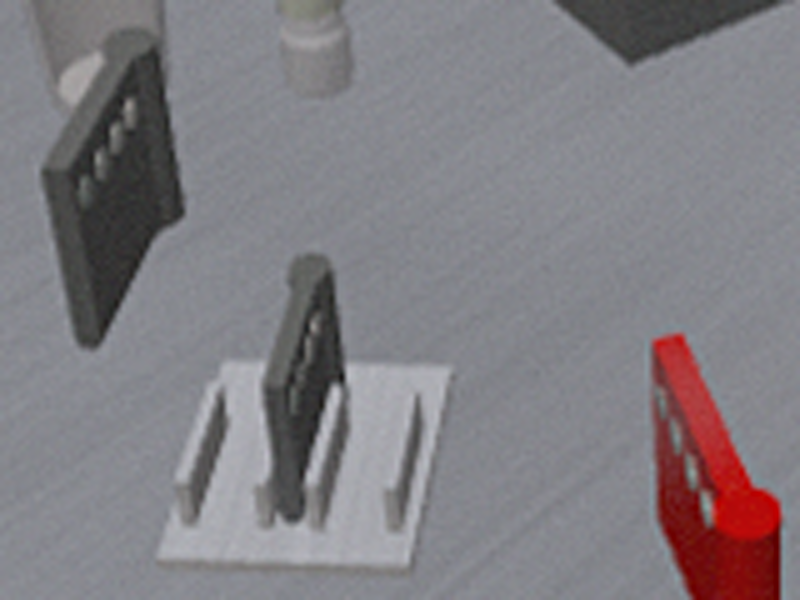

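Confirmed: the stand's middle-slot cassette at (455,203) is clearly smaller than the loose grey one at (482,230). Next I'll fit the poses.

Run:
```python
from h import *
from scipy.optimize import minimize,least_squares
S={n:np.load(n+"0.npz") for n in["scene","side"]}
for n in S:
    W=cloud(S[n]).reshape(-1,3);C=S[n]["pixels"].reshape(-1,3).astype(int)
    # local table
    def near(c,r): return np.hypot(W[:,0]-c[0],W[:,1]-c[1])<r
    m=near((.58,-.01),.13)
    tab=W[m&(abs(W[:,2])<.008)];print(n,"table",np.median(tab[:,2]), end=" ")
    t=W[m&(W[:,2]>.041)&(W[:,2]<.052)]
    print("top z",np.median(t[:,2]),len(t))
    r=cv2.minAreaRect(t[:,:2].astype(np.float32)*1000);print("tray rect",r)
    # robust: percentile extents after rotation
    best=None
    for a in np.radians(np.arange(-25,0,.25)):
        R=np.array([[np.cos(a),np.sin(a)],[-np.sin(a),np.cos(a)]])
        q=t[:,:2]@R.T; lo=np.percentile(q,.3,0);hi=np.percentile(q,99.7,0)
        A=np.prod(hi-lo)
        if best is None or A<best[0]: best=(A,np.degrees(a),hi-lo,R.T@((hi+lo)/2))
    print(best)
    # fixed cassette top z~.076
    f=W[m&(W[:,2]>.068)&(W[:,2]<.082)]
    if len(f)>10: print("fixed top",len(f),f.mean(0),cv2.minAreaRect(f[:,:2].astype(np.float32)*1000))
    # cassette top z=.072
    m=near((.95-.0015*335,.6-.0015*170),.06)
    f=W[m&(W[:,2]>.068)&(W[:,2]<.077)]
    print("cass",len(f),f.mean(0),cv2.minAreaRect(f[:,:2].astype(np.float32)*1000))
    f=W[m&(W[:,2]>.004)&(W[:,2]<.009)];print("stand base",cv2.minAreaRect(f[:,:2].astype(np.float32)*1000))
    # valve
    m=near((.95-.0015*295,.6-.0015*600),.075)
    f=W[m&(W[:,2]>.025)&(W[:,2]<.045)]
    print("valve",len(f),f[:,2].max(),f.mean(0),cv2.minAreaRect(f[:,:2].astype(np.float32)*1000))
    f=W[m&(W[:,2]>.032)&(W[:,2]<.045)]
    print("valve>32",len(f),cv2.minAreaRect(f[:,:2].astype(np.float32)*1000))
    for nm,px in dict(bottle_a=(330,385),jar=(470,380),vial_a=(270,215),vial_b=(532,267),beaker=(225,170),bottle_b=(603,170)).items():
        c=(.95-.0015*px[1],.6-.0015*px[0]);m=near(c,.04)&(W[:,2]>.03);print(nm,np.round(W[m].mean(0),3),end=';')
    print()
x,y,w,h=(90,220,130,110)
A=cv2.resize(S["scene"]["pixels"][230:310,100:200],None,fx=5,fy=5,interpolation=cv2.INTER_CUBIC)
B=cv2.resize(S["scene"]["pixels"][225:310,255:370],None,fx=5,fy=5,interpolation=cv2.INTER_CUBIC)
cv2.imwrite("pics/cv.png",A);cv2.imwrite("pics/ct.png",B)
```

```text
scene table -0.000740111503093388 top z 0.044852235189256684 3386
tray rect ((576.7598876953125, -9.270431518554688), (170.0038604736328, 155.10218811035156), 76.48086547851562)
(np.float64(0.02558654648966291), np.float64(-13.0), array([0.15117765, 0.16924821]), array([ 0.57755372, -0.00964307]))
fixed top 152 [ 0.57081103 -0.07338448  0.07423025] ((561.8131103515625, -72.90821075439453), (14.110097885131836, 71.36570739746094), 79.35173034667969)
cass 70 [0.44128204 0.35077212 0.07009109] ((437.07818603515625, 352.4303283691406), (15.583868980407715, 69.69781494140625), 42.198631286621094)
stand base ((439.9107360839844, 353.1937561035156), (89.65135192871094, 96.07713317871094), 37.09226989746094)
valve 537 0.03596673776192799 [ 0.50394483 -0.29685019  0.0304797 ] ((499.7210693359375, -296.6181640625), (30.874414443969727, 101.43428802490234), 40.41811752319336)
valve>32 174 ((498.76031494140625, -297.94580078125), (18.341876983642578, 100.75398254394531), 40.95827865600586)
bottle_a [0.377 0.095 0.072];jar [ 0.388 -0.111  0.058];vial_a [0.631 0.191 0.049];vial_b [ 0.559 -0.197  0
[... 525 characters left out ...]
4 [0.43776538 0.35749993 0.0707283 ] ((435.8941650390625, 357.7216796875), (15.275388717651367, 70.07487487792969), 42.55596160888672)
stand base ((437.8391418457031, 355.4166564941406), (89.64833068847656, 90.59239959716797), 40.55789566040039)
valve 168 0.03416882399694121 [ 0.49507396 -0.28896058  0.02994124] ((496.517578125, -293.0216979980469), (30.221874237060547, 108.07455444335938), 38.106849670410156)
valve>32 38 ((497.2112121582031, -293.89727783203125), (16.96436882019043, 98.34471130371094), 39.01836395263672)
bottle_a [0.353 0.115 0.074];jar [ 0.366 -0.094  0.058];vial_a [0.62  0.202 0.049];vial_b [ 0.548 -0.188  0.048];beaker [0.691 0.269 0.069];bottle_b [ 0.679 -0.286  0.08 ];
```

View pics/cv.png

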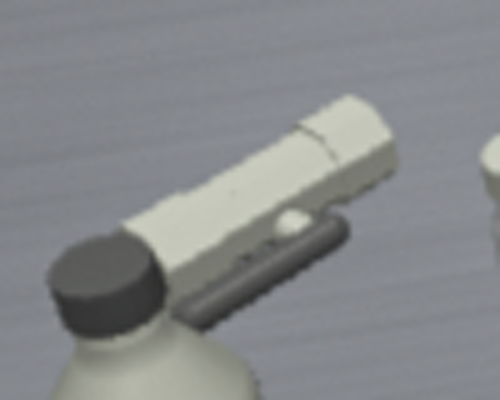

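View pics/ct.png

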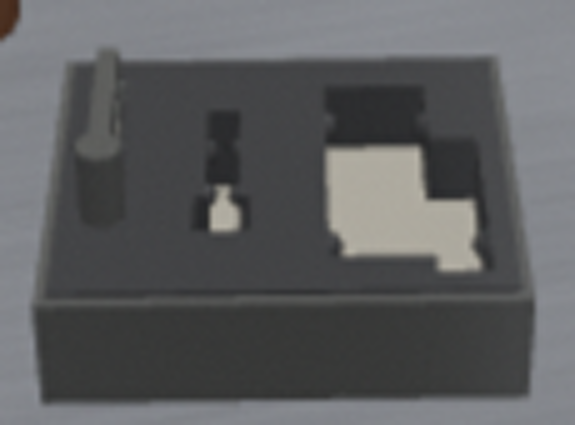

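Run:
```python
from h import *
from scipy.spatial.transform import Rotation as R
from bench import bot
s=bot.state();M=R.from_euler('xyz',s["ee_rot"]).as_matrix();print(np.round(M,3),bot.tip_reach)
j=M[:,1];print("jaw deg",np.degrees(np.arctan2(j[1],j[0])))
w=np.load("wrist0.npz");T=w["pose"]
B=np.eye(4);B[:3,:3]=M;B[:3,3]=s["position"];print(np.round(np.linalg.inv(B)@T,4))
```

```text
[[-0.     0.249 -0.968]
 [ 0.001 -0.968 -0.249]
 [-1.    -0.001  0.   ]] 0.017
jaw deg -75.57271364967461
[[-8.000e-04  2.840e-01 -9.588e-01 -1.796e-01]
 [ 1.000e+00  6.000e-04 -6.000e-04  9.000e-04]
 [ 4.000e-04 -9.588e-01 -2.840e-01 -7.800e-02]
 [ 0.000e+00  0.000e+00  0.000e+00  1.000e+00]]
```

servo_tool:
  rows:
    - [100,-0.02,0.05,0.02,0]
    - [100,0,0.05,0.02,0]
    - [100,0,0.05,0.01,-0.14]
    - [100,0.02,0.05,0,-0.14]
    - [100,0.04,0.05,0,-0.14]
    - [100,0.05,0.03,0,-0.14]
    - [100,0.05,0.03,0,-0.14]
    - [100,0.05,0.02,0,-0.14]

```text
t: 0.95
position: [0.2904, -0.3209, 0.2467]
ee_rot: [-1.496, 1.562, 1.112]
wrist_force: [-0.6, -1.3, -0.0]
finger_gap: 0.999
```

servo_tool:
  rows:
    - [100,0.05,0.015,0,-0.12]
    - [100,0.05,0.015,0,-0.12]
    - [100,0.05,0.015,0,-0.1]
    - [60,0.025,0,0,0]
    - [60,0,0,0,0]

```text
t: 1.45
position: [0.4609, -0.2737, 0.2465]
ee_rot: [-1.555, 1.56, 0.713]
wrist_force: [-1.1, -0.7, -0.2]
finger_gap: 0.857
```

```bash
cat > snap.py <<'E'
import sys
from h import *
from bench import bot,snapshot
from scipy.spatial.transform import Rotation as R
tag=sys.argv[1]
st=bot.state();w=snapshot("wrist")
np.savez(tag+".npz",**{k:w[k] for k in w},pos=st["position"],rot=st["ee_rot"])
cv2.imwrite(f"pics/{tag}.png",w["pixels"])
j=R.from_euler('xyz',st["ee_rot"]).as_matrix()[:,1]
print(st["t"],st["position"].round(4),"jaw",np.degrees(np.arctan2(j[1],j[0])).round(2),st["wrist_force"].round(2),round(st["finger_gap"],3))
E
python3 snap.py w1
```

```text
1.45 [ 0.4609 -0.2737  0.2465] jaw -140.06 [-1.13 -0.73 -0.16] 0.857
```

View pics/w1.png

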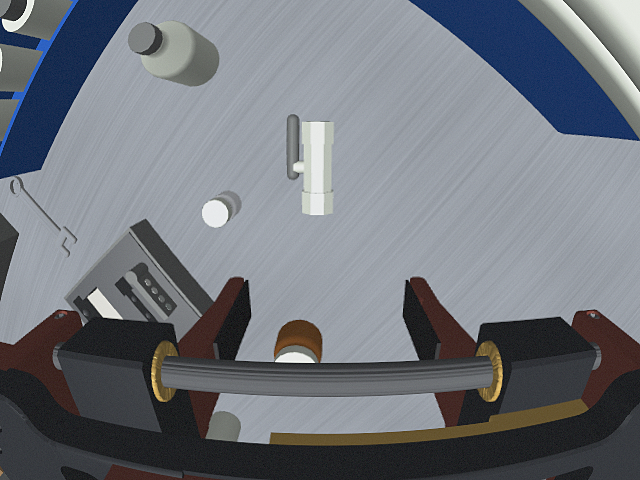

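The wrist view shows the valve at (317,168) with its lever on the left at (293,147). The −x collar is the one nearest the jaws, at (317,203).

```bash
cat > vfit.py <<'E'
import sys
from h import *
s=np.load(sys.argv[1]+".npz")
W=cloud(s,True);P=s["pixels"].astype(int)
x0,x1,y0,y1=map(int,sys.argv[2:6]); zl=float(sys.argv[6]); zh=float(sys.argv[7])
w=W[y0:y1,x0:x1].reshape(-1,3)
t=w[abs(w[:,2])<.01];print("table",np.median(t[:,2]) if len(t) else None)
f=w[(w[:,2]>zl)&(w[:,2]<zh)]
print(len(f),"zmax",np.percentile(f[:,2],[5,50,99]).round(4),"rect",cv2.minAreaRect(f[:,:2].astype(np.float32)*1000))
# relative to tool: along jaw & perp
from scipy.spatial.transform import Rotation as R
j=R.from_euler('xyz',s["rot"]).as_matrix()[:2,1];j/=np.hypot(*j);p=np.array([-j[1],j[0]])
d=f[:,:2]-s["pos"][:2]
for nm,a in(("jaw",d@j),("perp",d@p)): print(nm,np.percentile(a,[0.5,50,99.5]).round(4))
E
python3 vfit.py w1 270 350 100 230 0.022 0.045
python3 vfit.py w1 270 350 100 230 0.03 0.045
```

```text
table 0.0005107207910729494
2722 zmax [0.0248 0.0318 0.0359] rect ((496.3863525390625, -297.85064697265625), (33.2908935546875, 100.73430633544922), 39.30545425415039)
jaw [-0.0285 -0.0116  0.0053]
perp [-0.0083  0.0421  0.0914]
table 0.0005107207910729494
1747 zmax [0.0306 0.0331 0.036 ] rect ((496.73199462890625, -297.4597473144531), (25.127368927001953, 100.26185607910156), 39.20734405517578)
jaw [-0.0232 -0.0116 -0.    ]
perp [-0.0083  0.0424  0.0902]
```

servo_tool:
  rows:
    - [65,0.0135,0.0015,-0.04,-0.012]
    - [65,0,0,-0.04,0]
    - [65,0,0,-0.04,0]
    - [65,0,0,-0.03,0]
    - [65,0,0,0,0]

```text
t: 2.0
position: [0.4669, -0.2757, 0.0937]
ee_rot: [-1.844, 1.563, 0.407]
wrist_force: [-0.2, -0.1, 0.5]
finger_gap: 0.653
```

```bash
python3 snap.py w2; python3 vfit.py w2 220 420 20 330 0.024 0.037
```

```text
2.0 [ 0.4669 -0.2757  0.0937] jaw -141.05 [-0.22 -0.07  0.46] 0.653
table 0.000530023752792097
6785 zmax [0.0253 0.0319 0.0357] rect ((497.0702819824219, -297.47894287109375), (33.952796936035156, 100.95254516601562), 39.2499885559082)
jaw [-0.0261 -0.009   0.007 ]
perp [-0.0135  0.0388  0.0855]
```

View pics/w2.png

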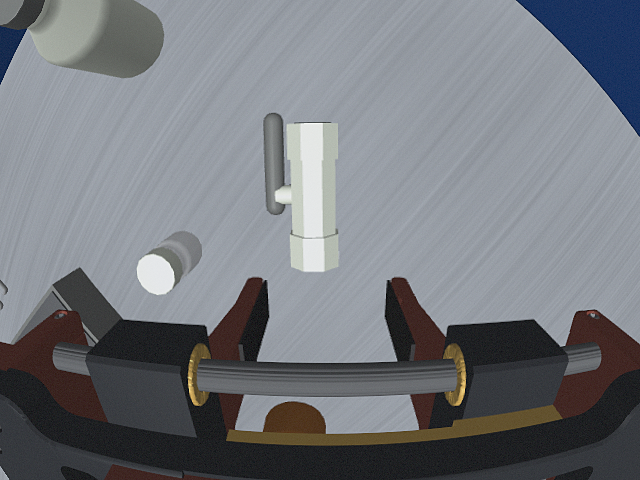

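servo_tool:
  rows:
    - [65,0.009,0.004,-0.02,0.005]
    - [65,0,0,-0.02,0]
    - [65,0,0,-0.015,0]
    - [65,0,0,0,0]

```text
t: 2.45
position: [0.479, -0.2772, 0.0482]
ee_rot: [-2.537, 1.552, -0.285]
wrist_force: [0.2, -0.1, 0.5]
finger_gap: 0.647
```

servo_tool:
  rows:
    - [65,-0.0035,0.006,-0.005,0]
    - [65,0,0,-0.006,0]
    - [65,0,0,-0.006,0]
    - [65,0,0,0,0]

```text
t: 2.85
position: [0.4773, -0.2731, 0.0357]
ee_rot: [-2.63, 1.545, -0.38]
wrist_force: [0.3, 0.8, 0.6]
finger_gap: 0.65
```

```bash
python3 snap.py w3; python3 vfit.py w3 220 420 60 300 0.024 0.037
```

```text
2.85 [ 0.4773 -0.2731  0.0357] jaw -141.08 [0.26 0.82 0.57] 0.65
table 0.0005322610354671492
9994 zmax [0.0253 0.0319 0.0356] rect ((498.846923828125, -300.2716369628906), (33.98187255859375, 93.84715270996094), 39.29262161254883)
jaw [-0.0163  0.0002  0.0166]
perp [-0.0098  0.0399  0.0809]
```

View pics/w3.png

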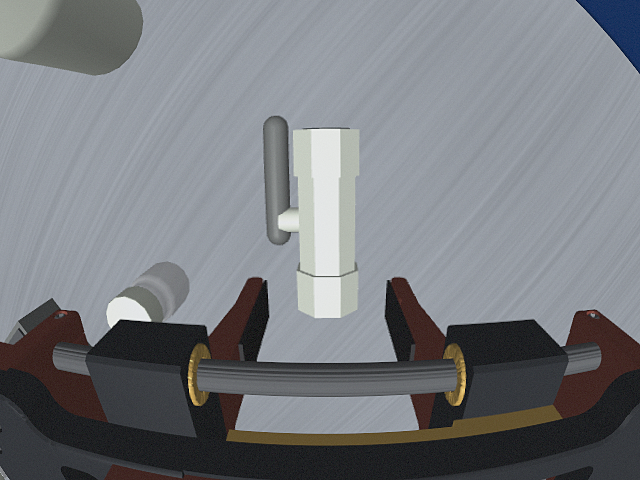

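servo_tool:
  rows:
    - [65,-0.001,0.001,-0.006,0]
    - [65,0,0,-0.002,0]
    - [20,0,0,0,0]
    - [20,0,0,0,0]
    - [20,0,0,0,0]
    - [20,0,0,0,0]
  grip_force: 45

```text
t: 3.5
position: [0.4768, -0.2723, 0.0276]
ee_rot: [-2.631, 1.544, -0.381]
wrist_force: [0.6, 0.4, 0.3]
finger_gap: 0.325
```

servo_tool:
  rows:
    - [20,0,0,0,0]
    - [20,0,0,0,0]

```text
t: 3.7
position: [0.4769, -0.2724, 0.0277]
ee_rot: [-2.631, 1.544, -0.381]
wrist_force: [0.0, -0.3, 0.3]
finger_gap: 0.205
```

```bash
python3 snap.py w4; python3 vfit.py w4 220 420 60 320 0.024 0.040
```

```text
3.7 [ 0.4769 -0.2724  0.0277] jaw -141.08 [ 0.03 -0.3   0.34] 0.205
table 0.0005355112508331067
10746 zmax [0.0254 0.0322 0.0356] rect ((496.9140625, -297.8528137207031), (33.87434768676758, 100.40534973144531), 39.49748992919922)
jaw [-0.0161  0.0003  0.0164]
perp [-0.0154  0.0412  0.0821]
```

View pics/w4.png

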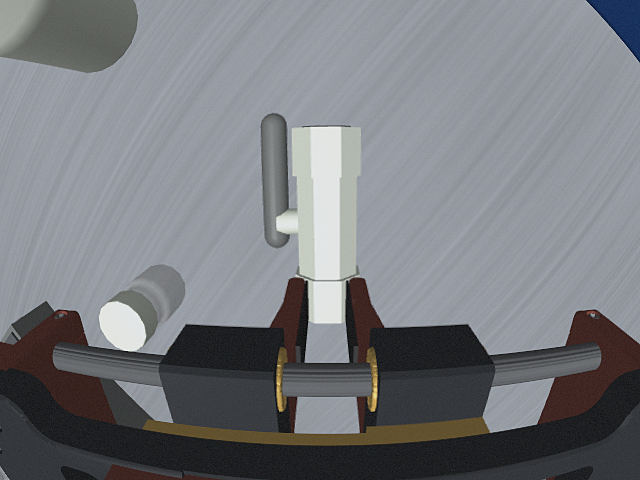

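Run:
```python
from h import *
from scipy.spatial.transform import Rotation as R
for t in("w3","w4"):
    s=np.load(t+".npz");W=cloud(s,True);M=R.from_euler('xyz',s["rot"]).as_matrix()
    L=(W-s["pos"])@M
    for (u,v) in [(262,285),(262,300),(262,330),(295,290),(295,310),(352,290),(360,290),(360,310),(327,290),(327,310),(302,262),(353,300)]:
        print(t,(u,v),"tool",(L[v,u]*1000).round(1),"world",(W[v,u]*1000).round(1))
I=cv2.imread("pics/w4.png")[240:400,240:420];cv2.imwrite("pics/w4c.png",cv2.resize(I,None,fx=4,fy=4,interpolation=cv2.INTER_CUBIC))
```

```text
w3 (262, 285) tool [-24.1 -29.3 -11. ] world [ 506.4 -263.1   60.4]
w3 (262, 300) tool [-33.5 -28.   -7.9] world [ 503.2 -261.4   69.7]
w3 (262, 330) tool [-36.9 -28.4   5.4] world [ 495.  -250.7   72.9]
w3 (295, 290) tool [ 35.6 -19.6  18.2] world [ 481.9 -247.    -0. ]
w3 (295, 310) tool [ 34.8 -20.   32.1] world [ 4.734e+02 -2.359e+02  4.000e-01]
w3 (352, 290) tool [ 8.  14.5  5.8] world [ 462.5 -277.8   27.4]
w3 (360, 290) tool [34.6 21.6 17.8] world [ 450.1 -273.2    0.5]
w3 (360, 310) tool [34.3 22.1 31.9] world [ 4.409e+02 -2.625e+02  4.000e-01]
w3 (327, 290) tool [1.3 0.7 2.7] world [ 475.1 -271.4   34.3]
w3 (327, 310) tool [ 1.2  0.7 14.7] world [ 467.5 -262.1   34.1]
w3 (302, 262) tool [ 11.9 -13.   -9.3] world [ 493.5 -272.3   24.2]
w3 (353, 300) tool [ 7.  15.2 11.5] world [ 458.4 -273.8   28.2]
w4 (262, 285) tool [ 27.3 -39.   11.3] world [ 500.8 -239.4    0.7]
w4 (262, 300) tool [ 27.4 -39.7  21.6] world [ 4.949e+02 -2.309e+02  4.000e-01]
w4 (262, 330) tool [-104.7  -14.8  -34.6] world [ 507.5 -288.9  133.4]
w4 (295, 290) tool [-33.  -13.3 -12.7] world [ 494.4 -273.6   61.1]
w4 (295, 310) tool [-51.2 -11.9 -12.3] world [ 492.6 -274.    79.3]
w4 (352, 290) tool [-33.6  11.3 -13. ] world [ 475.4 -289.3   61.4]
w4 (360, 290) tool [-32.6  14.9 -12.5] world [ 472.3 -291.1   60.4]
w4 (360, 310) tool [-49.7  13.5 -11.6] world [ 472.4 -289.3   77.5]
w4 (327, 290) tool [-6.   0.6 -0.6] world [ 476.6 -273.2   33.8]
w4 (327, 310) tool [-7.7  0.6 10.1] world [ 469.9 -264.9   35.2]
w4 (302, 262) tool [  2.5 -12.4 -12.8] world [ 494.6 -274.6   25.6]
w4 (353, 300) tool [-41.   11.3 -11.7] world [ 474.4 -288.2   68.8]
```

View pics/w4c.png

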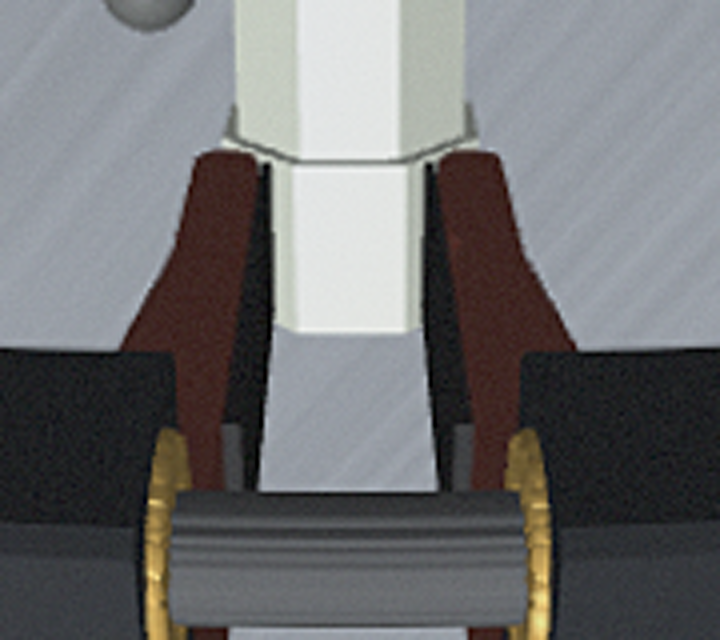

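Run:
```python
from h import *
from scipy.spatial.transform import Rotation as R
for t in("w3","w4"):
    s=np.load(t+".npz");W=cloud(s,True);M=R.from_euler('xyz',s["rot"]).as_matrix()
    L=(W-s["pos"])@M*1000
    T=s["pose"]
    for y in (-28,-14,):
      for x in (-30,-20,-10,0,17):
        p=M@np.array([x,y,-10])/1000+s["pos"]
        q=(p-T[:3,3])@T[:3,:3]; d=np.array([q[0],-q[1],-q[2]]);th=np.arctan2(np.hypot(d[0],d[1]),d[2]);r=th*s["fx"]/np.hypot(d[0],d[1])
        print(t,"tool",(x,y,-10),"px",(s["cx"]+d[0]*r).round(),(s["cy"]+d[1]*r).round())
    for v in range(268,300,3):
        print(v,[(int(u),*L[v,u].round(0)) for u in ((256,260,264) if t=="w3" else (292,297,301))])
```

```text
w3 tool (-30, -28, -10) px 263.0 292.0
w3 tool (-20, -28, -10) px 266.0 284.0
w3 tool (-10, -28, -10) px 269.0 276.0
w3 tool (0, -28, -10) px 272.0 268.0
w3 tool (17, -28, -10) px 276.0 258.0
w3 tool (-30, -14, -10) px 294.0 293.0
w3 tool (-20, -14, -10) px 296.0 284.0
w3 tool (-10, -14, -10) px 297.0 276.0
w3 tool (0, -14, -10) px 299.0 269.0
w3 tool (17, -14, -10) px 301.0 258.0
268 [(256, np.float64(36.0), np.float64(-44.0), np.float64(3.0)), (260, np.float64(36.0), np.float64(-41.0), np.float64(4.0)), (264, np.float64(36.0), np.float64(-39.0), np.float64(4.0))]
271 [(256, np.float64(36.0), np.float64(-44.0), np.float64(5.0)), (260, np.float64(36.0), np.float64(-41.0), np.float64(5.0)), (264, np.float64(35.0), np.float64(-39.0), np.float64(5.0))]
274 [(256, np.float64(35.0), np.float64(-44.0), np.float64(7.0)), (260, np.float64(35.0), np.float64(-41.0), np.float64(7.0)), (264, np.float64(36.0), np.float64(-39.0), np.float64(8.0))]
277 [(256, np.float64(-18.0), np.float64(-33.0), np.float64(-13.0)), (260, np.float64(35.0), np.float64(-41.0), np.float64(9.0)), (264, np.float64(36.0)
[... 3230 characters left out ...]
31.0), np.float64(-13.0), np.float64(-13.0)), (301, np.float64(-32.0), np.float64(-11.0), np.float64(-13.0))]
292 [(292, np.float64(-34.0), np.float64(-14.0), np.float64(-12.0)), (297, np.float64(-35.0), np.float64(-12.0), np.float64(-13.0)), (301, np.float64(-35.0), np.float64(-11.0), np.float64(-13.0))]
295 [(292, np.float64(-37.0), np.float64(-14.0), np.float64(-12.0)), (297, np.float64(-37.0), np.float64(-12.0), np.float64(-12.0)), (301, np.float64(-37.0), np.float64(-10.0), np.float64(-12.0))]
298 [(292, np.float64(-40.0), np.float64(-14.0), np.float64(-12.0)), (297, np.float64(-41.0), np.float64(-12.0), np.float64(-13.0)), (301, np.float64(-40.0), np.float64(-10.0), np.float64(-12.0))]
```

The closed gap (18 mm) is narrower than the 34 mm collar. The depth image also puts the fingertips about 18 mm behind the reported TCP, at z≈46 mm, where I expected 17 mm ahead of it. So the jaws closed above the valve. I'll open and go down slowly, checking both force and picture.

servo_tool:
  rows:
    - [65,0,0,0,0]
    - [65,0,0,0,0]
    - [65,0,0,0,0]
    - [65,0,0,0,0]
    - [65,0,0,0,0]
    - [65,0,0,0,0]
    - [65,0,0,-0.006,0]
    - [65,0,0,-0.003,0]

```text
t: 4.55
position: [0.4772, -0.2726, 0.0186]
ee_rot: [-2.636, 1.543, -0.387]
wrist_force: [-0.1, -0.2, -0.6]
finger_gap: 0.652
```

```bash
python3 snap.py w5; python3 vfit.py w5 220 420 60 340 0.024 0.040;python3 - <<'E'
from bench import bot
s=bot.state();print(s["qpos"],s["wrist_force"],s["wrist_torque"])
E
```

```text
4.55 [ 0.4772 -0.2726  0.0186] jaw -141.09 [-0.1  -0.18 -0.63] 0.652
table 0.0005292822882004694
13161 zmax [0.0253 0.0321 0.0373] rect ((499.6415100097656, -292.80426025390625), (71.75836944580078, 104.98981475830078), 55.697017669677734)
jaw [-0.0279  0.0008  0.0293]
perp [-0.0181  0.0358  0.0816]
[ 0.62541971  0.51997463 -0.24998227  1.95938334  0.20133895  0.65779612
 -2.21196058] [ 0.03085483  0.60827674 -1.00471831] [ 0.12441653  0.03572816 -0.01285041]
```

View pics/w5.png

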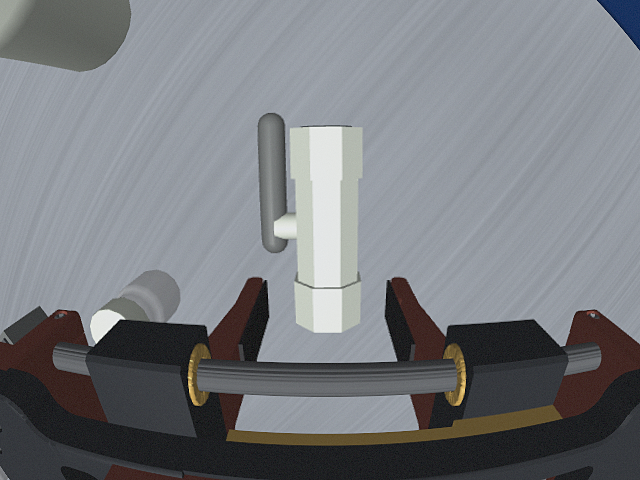

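servo_tool:
  rows:
    - [65,0,0,-0.008,0]
    - [65,0,0,-0.007,0]
    - [65,0,0,-0.006,0]
    - [65,0,0,-0.004,0]
    - [65,0,0,0,0]

```text
t: 5.1
position: [0.4764, -0.2721, -0.01]
ee_rot: [-2.625, 1.545, -0.375]
wrist_force: [-0.2, -0.4, -0.8]
finger_gap: 0.65
```

```bash
python3 snap.py w6; python3 vfit.py w6 295 360 60 340 0.026 0.040;python3 - <<'E'
from h import *
from scipy.spatial.transform import Rotation as R
s=np.load("w6.npz");W=cloud(s,True);M=R.from_euler('xyz',s["rot"]).as_matrix()
print(M.round(3))
L=(W-s["pos"])@M*1000
for v in range(274,300,4): print(v,[(int(u),*L[v,u].round(0),(W[v,u,2]*1000).round(0)) for u in (250,256,260,264)])
E
```

```text
5.1 [ 0.4764 -0.2721 -0.01  ] jaw -141.08 [-0.19 -0.39 -0.75] 0.65
table 0.0005543378126738607
13748 zmax [0.0274 0.0324 0.0356] rect ((497.9261779785156, -301.7479248046875), (28.534746170043945, 93.28301239013672), 37.95418167114258)
jaw [-0.0123  0.0007  0.0142]
perp [-0.0074  0.0412  0.0822]
[[ 0.024 -0.778 -0.628]
 [-0.009 -0.628  0.778]
 [-1.    -0.013 -0.022]]
274 [(250, np.float64(-9.0), np.float64(-38.0), np.float64(-11.0), np.float64(0.0)), (256, np.float64(-9.0), np.float64(-35.0), np.float64(-11.0), np.float64(-0.0)), (260, np.float64(-9.0), np.float64(-33.0), np.float64(-11.0), np.float64(0.0)), (264, np.float64(-10.0), np.float64(-31.0), np.float64(-11.0), np.float64(0.0))]
278 [(250, np.float64(-18.0), np.float64(-36.0), np.float64(-12.0), np.float64(9.0)), (256, np.float64(-19.0), np.float64(-33.0), np.float64(-12.0), np.float64(10.0)), (260, np.float64(-19.0), np.float64(-31.0), np.float64(-12.0), np.float64(10.0)), (264, np.float64(-10.0), np.float64(-31.0), np.float64(-9.0), np.float64(0.0))]
282 [(250, np.float64(-24.0), np.float64(-35.0), np.float64(-13.0), np.fl
[... 888 characters left out ...]
np.float64(-9.0), np.float64(17.0))]
294 [(250, np.float64(-37.0), np.float64(-32.0), np.float64(-12.0), np.float64(28.0)), (256, np.float64(-38.0), np.float64(-30.0), np.float64(-13.0), np.float64(29.0)), (260, np.float64(-34.0), np.float64(-29.0), np.float64(-11.0), np.float64(24.0)), (264, np.float64(-27.0), np.float64(-28.0), np.float64(-8.0), np.float64(18.0))]
298 [(250, np.float64(-42.0), np.float64(-32.0), np.float64(-13.0), np.float64(32.0)), (256, np.float64(-38.0), np.float64(-30.0), np.float64(-11.0), np.float64(28.0)), (260, np.float64(-36.0), np.float64(-28.0), np.float64(-10.0), np.float64(26.0)), (264, np.float64(-27.0), np.float64(-28.0), np.float64(-6.0), np.float64(18.0))]
```

View pics/w6.png

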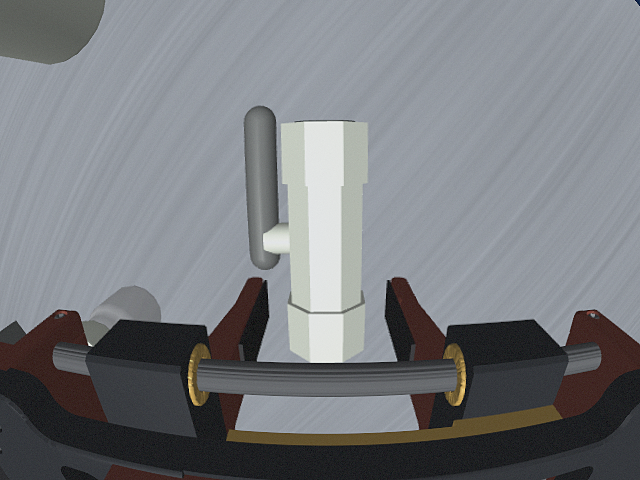

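servo_tool:
  rows:
    - [65,0,0,0.003,0]
    - [30,0,0,0,0]
    - [30,0,0,0,0]
    - [30,0,0,0,0]
    - [30,0,0,0,0]
    - [30,0,0,0,0]
    - [30,0,0,0,0]
  grip_force: 45

```text
t: 5.85
position: [0.4771, -0.2726, -0.0055]
ee_rot: [-2.634, 1.543, -0.384]
wrist_force: [0.3, -0.1, -1.5]
finger_gap: 0.386
```

```bash
python3 snap.py w7; python3 vfit.py w7 270 380 60 340 0.026 0.040
```

```text
5.85 [ 0.4771 -0.2726 -0.0055] jaw -141.09 [ 0.3  -0.14 -1.54] 0.386
table 0.0005786715333467307
15167 zmax [0.0268 0.0322 0.0368] rect ((498.9935607910156, -299.04437255859375), (47.692466735839844, 95.88397216796875), 39.31694793701172)
jaw [-0.0208  0.0006  0.0208]
perp [-0.0106  0.0393  0.0815]
```

View pics/w7.png

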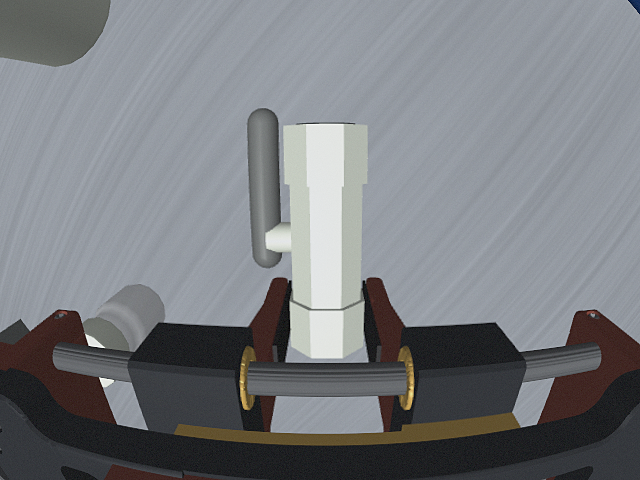

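servo_tool:
  rows:
    - [30,0,0,0.02,0]
    - [30,0,0,0.04,0]
    - [30,0,0,0.05,0]
    - [30,0,0,0.05,0]
    - [30,0,0,0.02,0]
    - [30,0,0,0,0]

```text
t: 6.5
position: [0.4734, -0.2702, 0.1785]
ee_rot: [-2.572, 1.55, -0.322]
wrist_force: [0.6, 0.1, -1.3]
finger_gap: 0.38
```

```bash
python3 snap.py w8; python3 vfit.py w8 280 380 60 270 0.15 0.30
```

```text
6.5 [ 0.4734 -0.2702  0.1785] jaw -141.05 [ 0.57  0.09 -1.27] 0.38
table 0.0005443872776143
11490 zmax [0.2078 0.2154 0.219 ] rect ((507.1957702636719, -308.9399719238281), (37.06539535522461, 63.41640853881836), 36.39099884033203)
jaw [-0.0199 -0.0002  0.0166]
perp [0.0221 0.0544 0.0821]
```

View pics/w8.png

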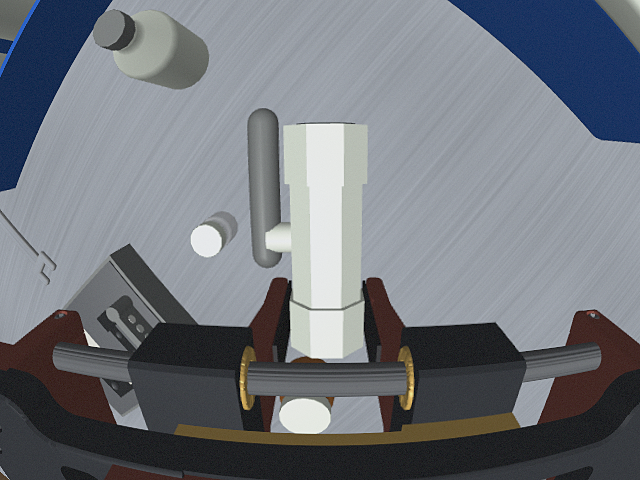

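servo_tool:
  rows:
    - [30,-0.01,0.04,0.01,0.11]
    - [30,-0.01,0.045,0.01,0.11]
    - [30,-0.01,0.045,0.01,0.11]
    - [30,0,0.045,0,0.11]
    - [30,0,0.045,0,0.11]
    - [30,0,0.045,0,0.11]
    - [30,0,0.03,0,0]
    - [30,0,0,0,0]

```text
t: 7.35
position: [0.4307, 0.0342, 0.1923]
ee_rot: [-1.003, 1.563, 1.931]
wrist_force: [0.2, -0.4, -2.0]
finger_gap: 0.383
```

```bash
python3 snap.py w9; python3 -c "
from bench import bot;print(bot.state()['qpos'])"
```

```text
7.35 [0.4307 0.0342 0.1923] jaw -101.89 [ 0.23 -0.45 -2.02] 0.383
[ 0.38949675  0.14464637 -0.61812807  2.01987535  0.09002647  1.00769565
 -2.05198604]
```

View pics/w9.png

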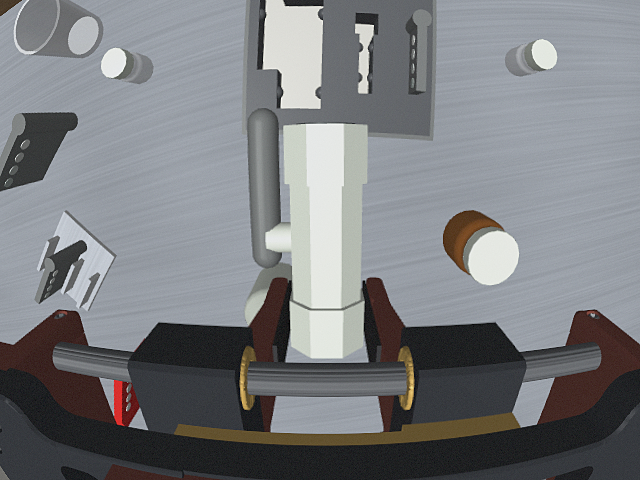

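servo_tool:
  rows:
    - [30,0,0.01,0.04,0]
    - [30,0,0.01,0.04,0]
    - [30,0,0,0.02,-0.01]
    - [30,0,0,0,0]

```text
t: 7.8
position: [0.4272, 0.0475, 0.2885]
ee_rot: [-0.19, 1.552, 2.727]
wrist_force: [-0.2, -0.4, -2.3]
finger_gap: 0.38
```

```bash
python3 snap.py w10
```

```text
7.8 [0.4272 0.0475 0.2885] jaw -102.9 [-0.17 -0.45 -2.34] 0.38
```

View pics/w10.png

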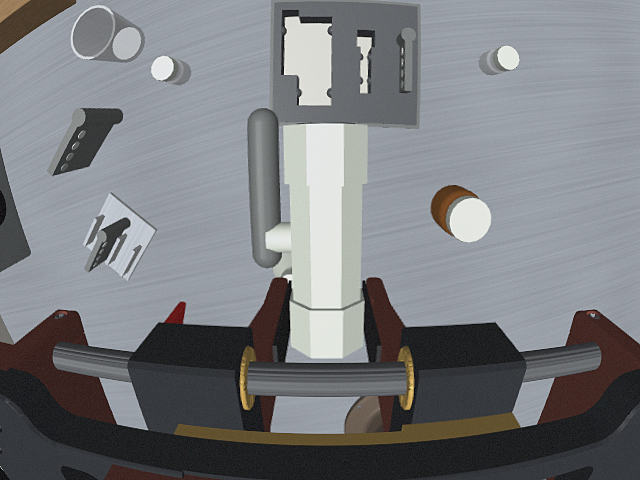

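```bash
cat > rect.py <<'E'
import sys
from h import *
def rectify(s,z,cx,cy,yaw,half=(.1,.1),res=.0004):
    n=int(2*half[0]/res);m=int(2*half[1]/res)
    # image: up = +x tray, left=+y tray
    X=half[0]-(np.arange(n)+.5)*res; Y=half[1]-(np.arange(m)+.5)*res
    XX,YY=np.meshgrid(X,Y,indexing='ij')
    c,sn=np.cos(yaw),np.sin(yaw)
    P=np.stack([cx+c*XX-sn*YY,cy+sn*XX+c*YY,np.full_like(XX,z)],-1)
    T=s["pose"];q=(P-T[:3,3])@T[:3,:3];d=np.stack([q[...,0],-q[...,1],-q[...,2]],-1)
    rh=np.hypot(d[...,0],d[...,1]);r=np.arctan2(rh,d[...,2])/rh*s["fx"]
    return cv2.remap(s["pixels"],(s["cx"]+d[...,0]*r).astype(np.float32),(s["cy"]+d[...,1]*r).astype(np.float32),cv2.INTER_LINEAR)
if __name__=="__main__":
    s=np.load(sys.argv[1]+".npz");W=cloud(s,True).reshape(-1,3)
    m=np.hypot(W[:,0]-.576,W[:,1]+.007)<.13
    t=W[m&(W[:,2]>.040)&(W[:,2]<.052)];print("top z",np.median(t[:,2]),len(t))
    best=None
    for a in np.radians(np.arange(-18,-8,.1)):
        R=np.array([[np.cos(a),np.sin(a)],[-np.sin(a),np.cos(a)]])
        q=t[:,:2]@R.T; lo=np.percentile(q,.2,0);hi=np.percentile(q,99.8,0)
        A=np.prod(hi-lo)
        if best is None or A<best[0]: best=(A,np.degrees(a),hi-lo,R.T@((hi+lo)/2))
    print(best)
    im=rectify(s,.046,.576,-.007,np.radians(-13))
    for k in range(0,500,25): im[k,:,:]=im[k,:,:]//2+ (60 if k%125==0 else 20); im[:,k,:]=im[:,k,:]//2+(60 if k%125==0 else 20)
    cv2.imwrite(f"pics/rect_{sys.argv[1]}.png",im)
E
python3 rect.py w10
```

```text
top z 0.046425789191953115 13230
(np.float64(0.025261863448370073), np.float64(-13.899999999999942), array([0.14881043, 0.16975869]), array([ 0.57571693, -0.00866928]))
```

View pics/rect_w10.png

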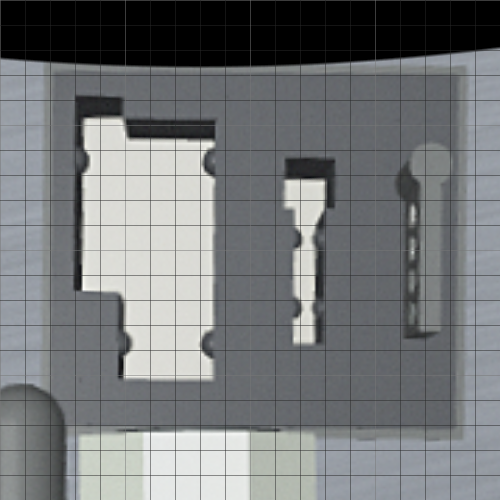

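```bash
cat > trayfit.py <<'E'
import sys
from rect import *
from scipy.optimize import minimize
s=np.load(sys.argv[1]+".npz")
def masks(im):
    g=im.max(2).astype(int); return ((g>150)|(g<58)).astype(np.float32)
n=500;res=.0004
c0=np.array([.576,-.007,np.radians(-13)])
im=rectify(s,.046,*c0);
g=cv2.cvtColor(im,cv2.COLOR_BGR2GRAY);print("foam grey",np.median(g[100:400,230:270]))
m=masks(cv2.GaussianBlur(im,(3,3),0))
X=.1-(np.arange(n)+.5)*res;XX,YY=np.meshgrid(X,X,indexing='ij')
cv2.imwrite("pics/mask_%s.png"%sys.argv[1],(m*255).astype(np.uint8))
def box(x,y,x0,x1,y0,y1,k=.0008):
    sg=lambda t:1/(1+np.exp(-np.clip(t/k,-40,40)))
    return sg(x-x0)*sg(x1-x)*sg(y-y0)*sg(y1-y)
def model(p,which):
    dx,dy,a=p[0]/1000,p[1]/1000,p[2]
    c,sn=np.cos(a),np.sin(a)
    x=c*(XX-dx)+sn*(YY-dy);y=-sn*(XX-dx)+c*(YY-dy)
    if which=="pocket":
        return np.max([box(x,y,-.052,.052,-.019,.019),box(x,y,-.017,.061,.019-.004,.037)],0)
    return np.max([box(x,y,-.037,.037,-.006,.006),box(x,y,.017,.037,-.010,.010)],0)
out={}
for which,y0,sel in(("pocket",33,(YY>.005)&(YY<.08)&(XX<.068)&(XX>-.06)),("slot",-22,(YY<-.004)&(YY>-.042)&(XX<.06)&(XX>-.06))):
    f=lambda p:np.sum(((model(p,which)-m)**2)[sel])
    best=min((minimize(f,[dx,y0+dy,a],method="Nelder-Mead",options=dict(xatol=.01,fatol=.1,initial_simplex=[[dx,y0+dy,a],[dx+2,y0+dy,a],[dx,y0+dy+2,a],[dx,y0+dy,a+.03]])) for dx in(-1,1) for dy in(-1,1) for a in(-.01,)),key=lambda r:r.fun)
    p=best.x;c,sn=np.cos(c0[2]),np.sin(c0[2])
    w=(c0[0]+(c*p[0]-sn*p[1])/1000,c0[1]+(sn*p[0]+c*p[1])/1000,np.degrees(c0[2]+p[2]))
    print(which,"local",p[:2].round(2),"world",np.round(w,4),"err",best.fun,sel.sum());out[which]=w
a=np.radians(out["pocket"][2]);d=np.array(out["pocket"][:2])-out["slot"][:2]
print("pocket-slot in tray frame",d@[np.cos(a),np.sin(a)],d@[-np.sin(a),np.cos(a)])
E
python3 trayfit.py w10
```

```text
foam grey 107.0
pocket local [-0.05 33.  ] world [  0.5834   0.0252 -13.147 ] err 2404.0984440838306 60160
slot local [ -0.5  -23.11] world [  0.5703  -0.0294 -13.8216] err 1245.5047688259879 28500
pocket-slot in tray frame 0.00029976634196244716 0.056117871923983695
```

```bash
cat > held.py <<'E'
import sys
from h import *
from scipy.spatial.transform import Rotation as R
s=np.load(sys.argv[1]+".npz");W=cloud(s,True);M=R.from_euler('xyz',s["rot"]).as_matrix()
print("down axis",M[:,0].round(4))
L=(W-s["pos"])@M*1000
sub=L[100:345,280:372].reshape(-1,3)
f=sub[(sub[:,0]<-25)&(sub[:,0]>-45)&(abs(sub[:,1])<22)&(sub[:,2]<-14)]
print("tool x(5,50,95)",np.percentile(f[:,0],[1,5,50,95]).round(1))
top=f[abs(f[:,1])<5]
co=np.polyfit(top[:,2],top[:,0],1);print("top slope deg along z",np.degrees(np.arctan(co[0])).round(2), "x at z0",co[1].round(1))
print("z min (=+x end)",np.percentile(f[:,2],[.2,1,5]).round(1))
# sides: collar
c=f[f[:,2]<-58];print("collar y",np.percentile(c[:,1],[1,99]).round(1),np.mean(np.percentile(c[:,1],[1,99])).round(2))
bd=f[(f[:,2]>-50)&(f[:,2]<-20)];print("body y",np.percentile(bd[:,1],[1,99]).round(1),np.mean(np.percentile(bd[:,1],[1,99])).round(2))
z0=-np.percentile(f[:,2],.5); 
ctr=np.array([co[1],0,-(z0-50)])/1000
print("valve centre(top) world",(M@ctr+s["pos"]).round(4))
E
python3 held.py w10; python3 held.py w9;python3 held.py w8
```

```text
down axis [-0.0169  0.0074 -0.9998]
tool x(5,50,95) [-39.3 -38.7 -36.3 -29.3]
top slope deg along z 0.53 x at z0 -37.0
z min (=+x end) [-82.5 -81.7 -79.4]
collar y [-16.2  16.9] 0.37
body y [-14.   15.3] 0.61
valve centre(top) world [0.4592 0.04   0.3249]
down axis [-0.0029  0.0077 -1.    ]
tool x(5,50,95) [-39.3 -38.7 -36.3 -29.3]
top slope deg along z 0.52 x at z0 -37.1
z min (=+x end) [-82.5 -81.7 -79.4]
collar y [-16.2  17. ] 0.39
body y [-14.   15.3] 0.68
valve centre(top) world [0.4623 0.0273 0.2292]
down axis [ 0.0194 -0.0065 -0.9998]
tool x(5,50,95) [-39.3 -38.6 -36.2 -29.1]
top slope deg along z 0.5 x at z0 -37.0
z min (=+x end) [-83.  -82.2 -79.9]
collar y [-16.8  16.4] -0.22
body y [-14.6  14.8] 0.07
valve centre(top) world [ 0.4932 -0.2954  0.2161]
```

servo_tool:
  rows:
    - [30,0.04,-0.005,-0.02,-0.009]
    - [30,0.04,-0.005,-0.04,0]
    - [30,0.03,-0.005,-0.04,0]
    - [30,0.015,0,-0.03,0]
    - [30,0,0,-0.02,0]
    - [30,0,0,0,0]

```text
t: 8.45
position: [0.5446, 0.0247, 0.1236]
ee_rot: [0.113, 1.539, 3.013]
wrist_force: [-0.2, -0.5, -1.8]
finger_gap: 0.378
```

```bash
python3 snap.py w11;python3 held.py w11
```

```text
8.45 [0.5446 0.0247 0.1236] jaw -103.83 [-0.24 -0.47 -1.83] 0.378
down axis [-0.0311  0.004  -0.9995]
tool x(5,50,95) [-39.2 -38.6 -36.2 -29.2]
top slope deg along z 0.52 x at z0 -37.0
z min (=+x end) [-82.6 -81.7 -79.4]
collar y [-16.2  16.9] 0.34
body y [-14.   15.3] 0.64
valve centre(top) world [0.5771 0.0169 0.1596]
```

View pics/w11.png

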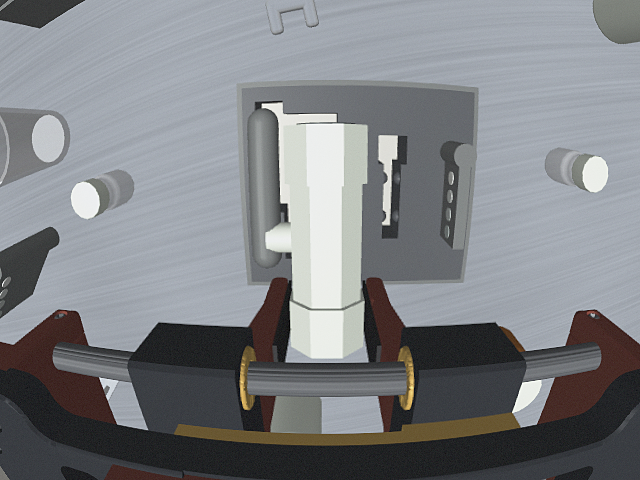

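```bash
python3 trayfit.py w11; python3 rect.py w11
```

```text
foam grey 195.0
pocket local [-9.04 20.69] world [ 5.71800e-01  1.52000e-02 -1.82259e+01] err 7949.19921891981 60160
slot local [ -0.06 -23.01] world [  0.5708  -0.0294 -13.4009] err 2061.55219361012 28500
pocket-slot in tray frame -0.012930820072255099 0.04270782168722796
top z 0.046468358083504635 23863
(np.float64(0.025355598960967105), np.float64(-13.599999999999937), array([0.14939048, 0.16972701]), array([ 0.57579558, -0.00846148]))
```

View pics/rect_w11.png

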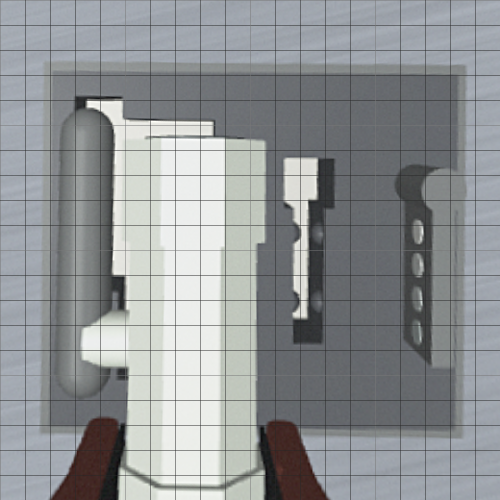

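servo_tool:
  rows:
    - [30,0.007,0.0085,-0.01,0.005]
    - [30,0,0,-0.02,0]
    - [30,0,0,-0.015,0]
    - [30,0,0,-0.01,0]
    - [30,0,0,0,0]

```text
t: 9.0
position: [0.5551, 0.0351, 0.0702]
ee_rot: [0.051, 1.547, 2.957]
wrist_force: [-0.1, 0.0, -1.2]
finger_gap: 0.383
```

```bash
python3 snap.py w12;python3 held.py w12;python3 trayfit.py w12|grep slot; python3 rect.py w12
```

```text
9.0 [0.5551 0.0351 0.0702] jaw -103.5 [-0.1   0.03 -1.19] 0.383
down axis [-0.023   0.0043 -0.9997]
tool x(5,50,95) [-39.3 -38.6 -36.3 -29.2]
top slope deg along z 0.56 x at z0 -37.0
z min (=+x end) [-82.6 -81.7 -79.4]
collar y [-16.2  16.9] 0.37
body y [-14.   15.3] 0.65
valve centre(top) world [0.5872 0.0274 0.1064]
slot local [  0.03 -20.89] world [  0.5713  -0.0274 -10.9283] err 3600.790381149162 28500
pocket-slot in tray frame -0.0030865297037859334 0.056256817701055443
top z 0.04653471882180438 36378
(np.float64(0.02455649879575339), np.float64(-13.79999999999994), array([0.14511957, 0.16921562]), array([ 0.57784154, -0.00858907]))
```

View pics/rect_w12.png

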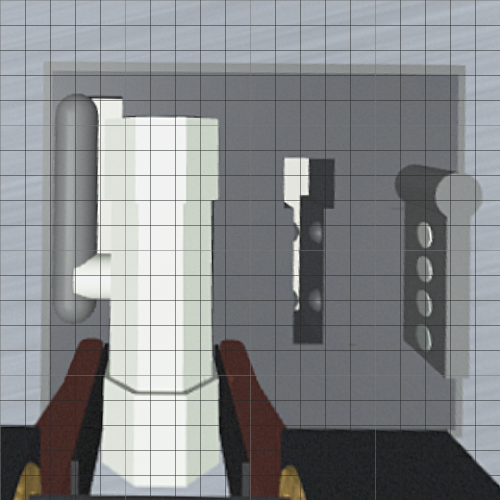

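servo_tool:
  rows:
    - [30,-0.0035,-0.002,-0.004,0]
    - [30,0,0,-0.006,0]
    - [30,0,0,-0.004,0]
    - [30,0,0,0,0]

```text
t: 9.45
position: [0.5534, 0.0333, 0.0585]
ee_rot: [-0.006, 1.553, 2.9]
wrist_force: [0.3, -0.9, -1.7]
finger_gap: 0.382
```

```bash
python3 snap.py w13;python3 held.py w13|egrep "down|centre"
```

```text
9.45 [0.5534 0.0333 0.0585] jaw -103.5 [ 0.25 -0.92 -1.75] 0.382
down axis [-0.0175  0.0043 -0.9998]
valve centre(top) world [0.5854 0.0256 0.0949]
```

View pics/w13.png

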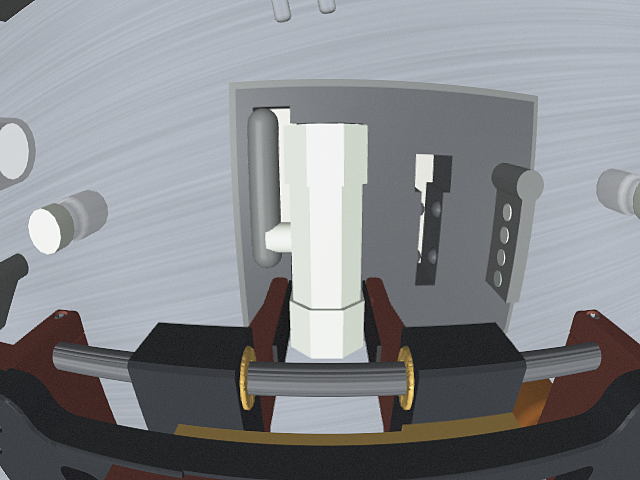

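servo_tool:
  rows:
    - [30,-0.002,-0.0005,-0.004,0]
    - [30,0,0,-0.005,0]
    - [30,0,0,-0.005,0]
    - [30,0,0,-0.003,0]
    - [30,0,0,0,0]

```text
t: 10.0
position: [0.5516, 0.0328, 0.0404]
ee_rot: [-0.02, 1.553, 2.886]
wrist_force: [-0.4, -0.4, -0.9]
finger_gap: 0.381
```

servo_tool:
  rows:
    - [30,0,0,-0.003,0]
    - [30,0,0,-0.003,0]
    - [30,0,0,-0.002,0]
    - [30,0,0,0,0]

```text
t: 10.4
position: [0.5519, 0.0328, 0.0317]
ee_rot: [-0.024, 1.554, 2.882]
wrist_force: [-0.7, -0.5, -0.1]
finger_gap: 0.385
```

```bash
python3 snap.py w14;python3 held.py w14
```

```text
10.4 [0.5519 0.0328 0.0317] jaw -103.52 [-0.7  -0.45 -0.07] 0.385
down axis [-0.0166  0.0044 -0.9999]
tool x(5,50,95) [-39.5 -38.9 -36.5 -29.4]
top slope deg along z 0.78 x at z0 -37.0
z min (=+x end) [-82.4 -81.7 -79.4]
collar y [-16.1  16.9] 0.4
body y [-14.   15.3] 0.64
valve centre(top) world [0.5838 0.0251 0.0682]
```

View pics/w14.png

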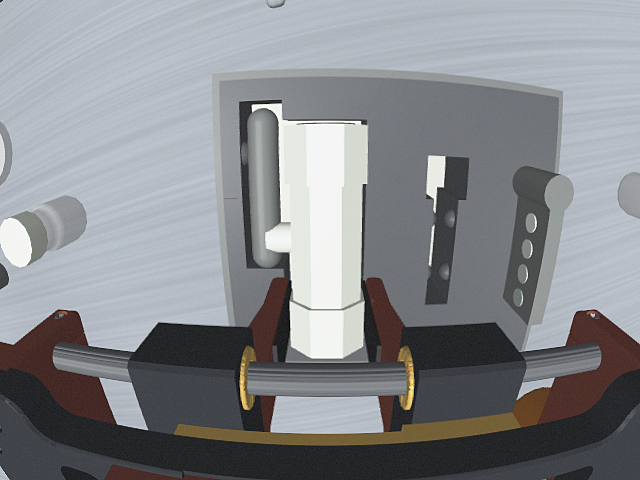

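servo_tool:
  rows:
    - [55,0,0,0,0]
    - [55,0,0,0,0]
    - [55,0,0,0,0]
    - [55,0,0,0.01,0]
    - [55,0,0,0.03,0]
    - [0,0,0,0.02,0]
    - [0,0,0,0,0]

```text
t: 11.15
position: [0.5524, 0.0336, 0.0962]
ee_rot: [-0.091, 1.555, 2.815]
wrist_force: [0.7, -0.7, -0.4]
finger_gap: 0.408
```

```bash
python3 snap.py w15; python3 vfit.py w15 270 380 100 345 0.055 0.075
```

```text
11.15 [0.5524 0.0336 0.0962] jaw -103.46 [ 0.71 -0.65 -0.42] 0.408
table 0.0005859128951717918
8905 zmax [0.0588 0.0658 0.0701] rect ((582.3427734375, 25.52177619934082), (34.301170349121094, 101.35174560546875), 75.52583312988281)
jaw [-0.0159  0.0012  0.0179]
perp [-0.0187  0.0353  0.0811]
```

View pics/w15.png

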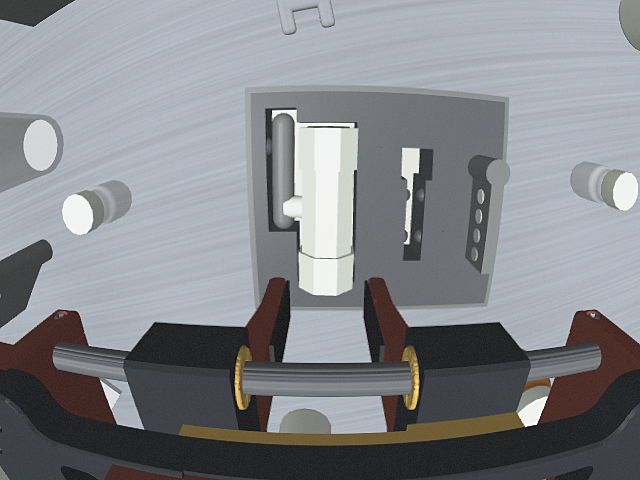

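servo_tool:
  rows:
    - [0,0.03,-0.008,0,0]
    - [0,0,0,0,0]
    - [0,0,0,-0.02,0]
    - [0,0,0,-0.01,0]
    - [0,0,0,-0.005,0]
    - [0,0,0,0,0]
  grip_force: 20

```text
t: 11.8
position: [0.5795, 0.0252, 0.0558]
ee_rot: [0.024, 1.549, 2.931]
wrist_force: [0.3, 0.0, 0.0]
finger_gap: 0.005
```

```bash
python3 snap.py w16
```

```text
11.8 [0.5795 0.0252 0.0558] jaw -103.42 [0.29 0.01 0.02] 0.005
```

View pics/w16.png

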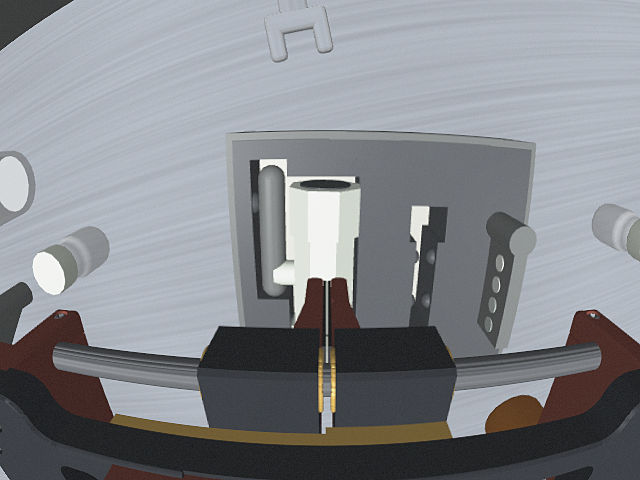

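servo_tool:
  rows:
    - [0,0.003,0,-0.004,0]
    - [0,0,0,-0.004,0]
    - [0,0,0,-0.004,0]
    - [0,0,0,-0.004,0]

```text
t: 12.25
position: [0.5868, 0.0263, 0.044]
ee_rot: [-0.16, 1.558, 2.748]
wrist_force: [1.2, 0.4, 5.9]
finger_gap: 0.002
```

servo_tool:
  rows:
    - [0,-0.003,-0.001,-0.004,0]
    - [0,0,0,-0.005,0]
    - [0,0,0,-0.005,0]

```text
t: 12.55
position: [0.5866, 0.0266, 0.0335]
ee_rot: [-0.588, 1.563, 2.32]
wrist_force: [-8.6, -0.8, 12.2]
finger_gap: 0.004
```

servo_tool:
  rows:
    - [0,-0.001,0,-0.004,0]
    - [0,0,0,-0.004,0]
    - [0,0,0,-0.004,0]

```text
t: 12.85
position: [0.5864, 0.0254, 0.0322]
ee_rot: [0.949, 1.569, -2.428]
wrist_force: [-14.3, -2.4, 41.1]
finger_gap: 0.004
```

Force climbs steeply to 41 N with no further travel, so the valve is probably at the floor. I'll lift off and look.

servo_tool:
  rows:
    - [0,0,0,0.01,0]
    - [0,-0.01,0,0.03,0]
    - [0,-0.03,0.005,0.03,0]
    - [0,-0.04,0.01,0.02,0]
    - [0,0,0,0,0]

```text
t: 13.35
position: [0.5033, 0.0407, 0.1259]
ee_rot: [1.455, 1.568, -1.922]
wrist_force: [0.3, 0.1, -0.4]
finger_gap: 0.004
```

```bash
python3 snap.py w17; python3 vfit.py w17 230 370 50 275 0.047 0.075
```

```text
13.35 [0.5033 0.0407 0.1259] jaw -103.49 [ 0.29  0.15 -0.41] 0.004
table 0.0005195112692025217
6916 zmax [0.0471 0.0489 0.0531] rect ((577.8571166992188, 32.151458740234375), (82.1044921875, 127.98042297363281), 76.52435302734375)
jaw [-0.0493 -0.0045  0.0307]
perp [0.0112 0.0733 0.1361]
```

View pics/w17.png

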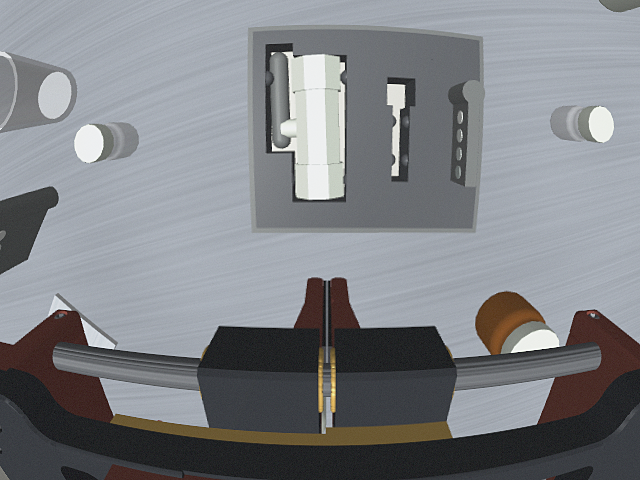

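```bash
cat > vh.py <<'E'
import sys
from h import *
s=np.load(sys.argv[1]+".npz");W=cloud(s,True).reshape(-1,3);P=s["pixels"].reshape(-1,3).astype(int)
a=np.radians(-13.5);d=W[:,:2]-[.5836,.0250]
x=d@[np.cos(a),np.sin(a)];y=d@[-np.sin(a),np.cos(a)]
ok=(abs(x)<.056)&(abs(y)<.02)&(P.min(1)>120)&(W[:,2]>.04)
print("n",ok.sum(),"x",np.percentile(x[ok],[.5,99.5]).round(4),"y",np.percentile(y[ok],[.5,99.5]).round(4))
for n,l,h in(("-x collar",-.048,-.03),("body",-.02,.02),("+x collar",.03,.048)):
    m=(x>l)&(x<h)&(abs(y)<.005)&(W[:,2]>.03);print(n,np.median(W[m,2]).round(4),m.sum(),"expect 51/49/51mm")
f=(abs(x)<.07)&(y<-.022)&(y>-.035);print("foam",np.median(W[f,2]).round(4))
m=(x>-.045)&(x<.045)&(abs(y)<.005)&(W[:,2]>.03);print("tilt",np.polyfit(x[m],W[m,2],1))
pts=np.stack([x[ok],y[ok]],1).astype(np.float32)*1000;print(cv2.minAreaRect(pts))
E
python3 vh.py w17; python3 trayfit.py w17 | grep "slot local"
```

```text
n 6535 x [-0.0545  0.0516] y [-0.0158  0.0192]
-x collar 0.2365 1476 expect 51/49/51mm
body 0.0499 816 expect 51/49/51mm
+x collar 0.0519 383 expect 51/49/51mm
foam 0.2464
tilt [-0.00083055  0.0507333 ]
((0.005245208740234375, 0.47973060607910156), (111.497314453125, 38.91896057128906), 0.07017948478460312)
slot local [ -0.19 -22.77] world [  0.5707  -0.0291 -13.5941] err 1787.3155217164099 28500
```

servo_tool:
  rows:
    - [50,0,0.01,0.04,0.14]
    - [50,0,0.03,0.04,0.148]
    - [50,0,0.03,0.03,0.148]
    - [50,0,0.03,0,0.148]
    - [50,0,0.03,0,0.148]
    - [50,0,0.03,0,0.148]
    - [50,0,0.03,0,0.148]
    - [50,0,0.03,0,0.148]

```text
t: 14.2
position: [0.5119, 0.2585, 0.2362]
ee_rot: [1.811, 1.564, -0.378]
wrist_force: [-0.2, -0.1, -0.6]
finger_gap: 0.502
```

servo_tool:
  rows:
    - [50,0,0.02,0,0.148]
    - [50,0,0.02,0,0.148]
    - [50,0,0,0,0.148]
    - [50,0,0,0,0.148]
    - [50,0,0,0,0.148]
    - [50,0,0,0,0.148]
    - [50,0,0,0,0.148]
    - [50,0,0,0,0.148]

```text
t: 15.0
position: [0.5175, 0.305, 0.2277]
ee_rot: [-2.886, 1.562, 2.409]
wrist_force: [-0.2, -0.3, 0.6]
finger_gap: 0.496
```

```bash
python3 snap.py w18; python3 -c "
from bench import bot;print(bot.state()['qpos'],bot.state()['ee_rot'])"
```

```text
15.0 [0.5175 0.305  0.2277] jaw 33.35 [-0.19 -0.26  0.58] 0.496
[ 0.15051495  0.6129219  -1.15578773  1.57661854  0.56370772  1.33052228
 -0.48512588] [-2.8051268   1.56205335  2.49764152]
```

View pics/w18.png

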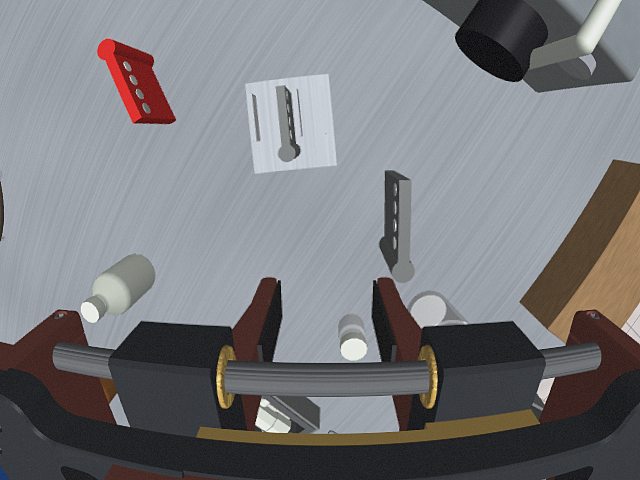

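The wrist view shows the stand at (292,123) with the small grey cassette's top at (286,120) and its rail at (287,152). The larger grey one is at (398,225) and the red one at (137,85).

```bash
cat > cfit.py <<'E'
import sys
from h import *
from scipy.spatial.transform import Rotation as R
s=np.load(sys.argv[1]+".npz");W=cloud(s,True).reshape(-1,3);P=s["pixels"].reshape(-1,3).astype(int)
m=(np.hypot(W[:,0]-.437,W[:,1]-.356)<.06)
f=W[m&(W[:,2]>.066)&(W[:,2]<.080)];print("top",len(f),np.median(f[:,2]).round(4))
r=cv2.minAreaRect(f[:,:2].astype(np.float32)*1000);print(r)
b=W[m&(W[:,2]>.003)&(W[:,2]<.010)];
b=W[(np.hypot(W[:,0]-.437,W[:,1]-.356)<.075)&(W[:,2]>.0035)&(W[:,2]<.010)]
print("base",cv2.minAreaRect(b[:,:2].astype(np.float32)*1000))
# plate only principal axis, from plate part (exclude the rail): 
u=np.array([np.cos(np.radians(-47.5)),np.sin(np.radians(-47.5))]);c=f[:,:2].mean(0)
t=(f[:,:2]-c)@u;lo,hi=np.percentile(t,[.5,99.5])
pl=f[t<hi-.020][:,:2]
q,_,vt=np.linalg.svd(pl-pl.mean(0),full_matrices=False);v=vt[0]*np.sign(vt[0]@u)
print("plate yaw",np.degrees(np.arctan2(v[1],v[0])).round(2),"plate mean",pl.mean(0).round(4))
n=np.array([-v[1],v[0]]);t=f[:,:2]@v;lo,hi=np.percentile(t,[.3,99.7]);print("len",(hi-lo).round(4))
w=(pl@n);wc=np.mean(np.percentile(w,[1,99]));print("thick",np.diff(np.percentile(w,[1,99])).round(4))
org=v*(lo+hi)/2+n*wc;print("origin",org.round(4))
E
python3 cfit.py w18
```

```text
top 829 0.0725
((438.3158874511719, 357.2401428222656), (15.555580139160156, 69.69776916503906), 34.60993576049805)
base ((441.92236328125, 349.23773193359375), (91.15164184570312, 128.07484436035156), 38.524192810058594)
plate yaw -51.57 plate mean [0.4307 0.364 ]
len 0.0693
thick [0.0084]
origin [0.4367 0.3561]
```

servo_tool:
  rows:
    - [50,-0.025,0.015,-0.02,0.03]
    - [50,-0.025,0.015,-0.03,0.03]
    - [50,-0.02,0.015,-0.03,0.025]
    - [50,-0.01,0.008,-0.02,0]
    - [50,0,0,0,0]

```text
t: 15.55
position: [0.4396, 0.3578, 0.1203]
ee_rot: [-2.85, 1.556, 2.518]
wrist_force: [-0.2, -0.3, 0.6]
finger_gap: 0.501
```

```bash
python3 snap.py w19; python3 cfit.py w19;python3 -c "
from bench import bot;print(bot.state()['qpos'],bot.state()['ee_rot'])"
```

```text
15.55 [0.4396 0.3578 0.1203] jaw 37.59 [-0.25 -0.31  0.64] 0.501
top 1457 0.0725
((438.37542724609375, 357.1285705566406), (16.067935943603516, 70.65007781982422), 34.21084213256836)
base ((435.6283264160156, 357.5914001464844), (90.61976623535156, 101.0931396484375), 38.65673828125)
plate yaw -51.61 plate mean [0.4299 0.3648]
len 0.0701
thick [0.0075]
origin [0.4367 0.3561]
[ 0.01239863  0.66945933 -1.1133356   1.77773367  0.65036516  1.12077337
 -0.66076814] [-2.94067379  1.5568052   2.42702576]
```

View pics/w19.png

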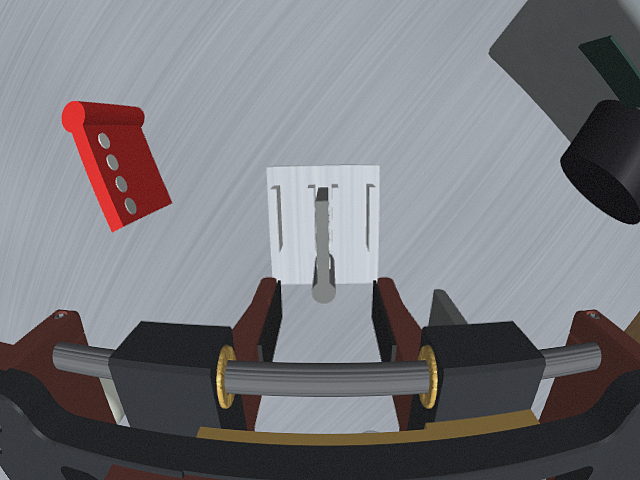

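servo_tool:
  rows:
    - [50,-0.004,0,-0.02,0.014]
    - [50,0,0,-0.02,0]
    - [50,0,0,-0.015,0]
    - [50,0,0,-0.01,0]
    - [50,0,0,0,0]

```text
t: 16.1
position: [0.4447, 0.3576, 0.0579]
ee_rot: [2.872, 1.557, 1.957]
wrist_force: [-0.2, 0.9, 0.3]
finger_gap: 0.503
```

```bash
python3 snap.py w20; python3 cfit.py w20|tail -1
```

```text
16.1 [0.4447 0.3576 0.0579] jaw 37.56 [-0.2   0.94  0.29] 0.503
origin [0.4422 0.3612]
```

View pics/w20.png

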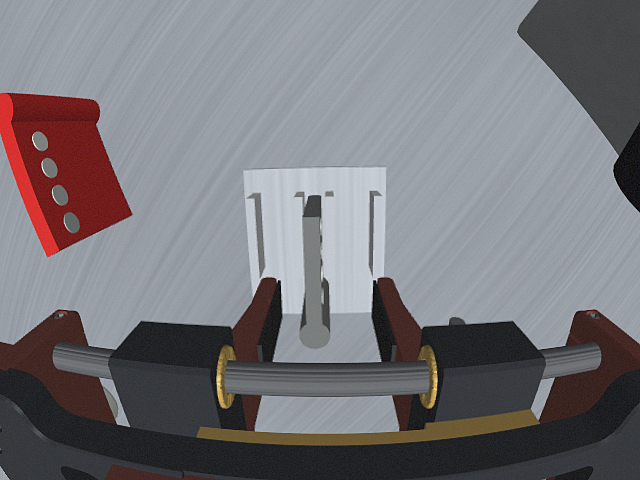

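servo_tool:
  rows:
    - [50,-0.009,0,0,0.015]
    - [50,0,0,0,0]

```text
t: 16.35
position: [0.4359, 0.3586, 0.06]
ee_rot: [2.72, 1.556, 1.82]
wrist_force: [-0.7, -0.6, 0.5]
finger_gap: 0.505
```

servo_tool:
  rows:
    - [50,-0.002,-0.001,-0.008,0]
    - [50,-0.001,0,-0.008,0]
    - [50,-0.001,0,-0.008,0]
    - [50,0,0,-0.005,0]
    - [50,0,0,0,0]

```text
t: 16.85
position: [0.4317, 0.3577, 0.0294]
ee_rot: [2.603, 1.556, 1.704]
wrist_force: [1.0, -0.3, -0.3]
finger_gap: 0.5
```

```bash
python3 snap.py w21
```

```text
16.85 [0.4317 0.3577 0.0294] jaw 38.46 [ 0.97 -0.27 -0.25] 0.5
```

View pics/w21.png

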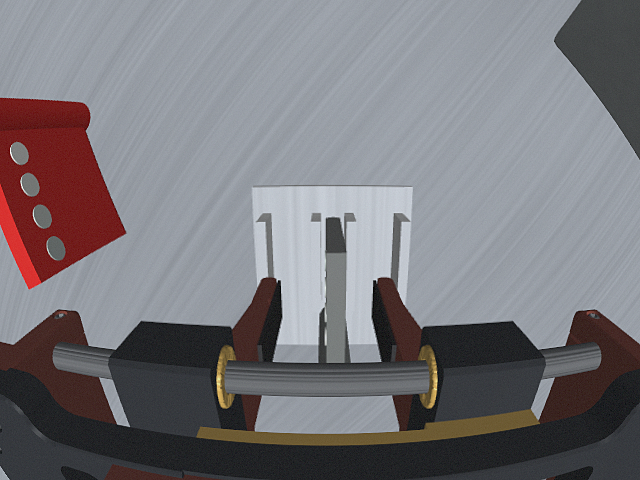

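servo_tool:
  rows:
    - [50,0.0035,0,-0.003,0]
    - [50,0,0,0,0]
    - [0,0,0,0,0]
    - [0,0,0,0,0]
    - [0,0,0,0,0]
    - [0,0,0,0,0]
    - [0,0,0,0,0]
    - [0,0,0,0,0]
  grip_force: 40

```text
t: 17.7
position: [0.4361, 0.3583, 0.0272]
ee_rot: [2.533, 1.555, 1.633]
wrist_force: [0.2, 0.1, -1.2]
finger_gap: 0.087
```

```bash
python3 snap.py w22
```

```text
17.7 [0.4361 0.3583 0.0272] jaw 38.45 [ 0.15  0.09 -1.2 ] 0.087
```

View pics/w22.png

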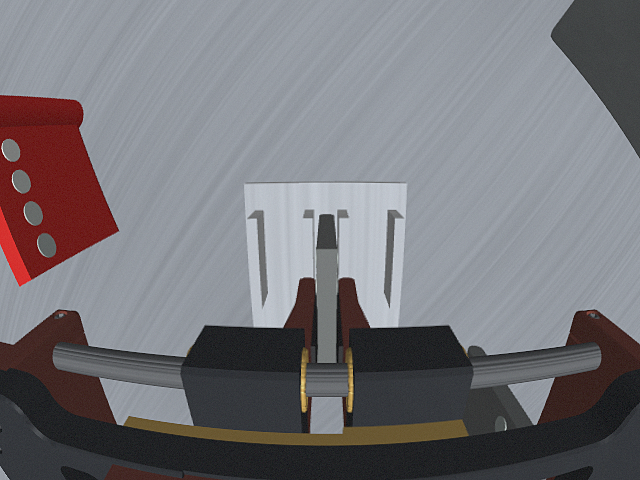

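servo_tool:
  rows:
    - [0,0,0,0.02,0]
    - [0,0,0,0.04,0]
    - [0,0,0,0.05,0]
    - [0,0.01,-0.02,0.03,0.05]
    - [0,0.015,-0.035,0,0.08]
    - [0,0.015,-0.04,0,0.08]
    - [0,0.015,-0.04,0,0.08]
    - [0,0.015,-0.04,0,0.08]

```text
t: 18.55
position: [0.5015, 0.1863, 0.1845]
ee_rot: [2.213, 1.553, 1.714]
wrist_force: [1.7, 1.0, -1.3]
finger_gap: 0.087
```

servo_tool:
  rows:
    - [0,0.015,-0.04,0,0.08]
    - [0,0.015,-0.04,0,0.08]
    - [0,0.015,-0.04,0,0.05]
    - [0,0.01,-0.03,0,0]
    - [0,0,-0.01,0,0]
    - [0,0,0,0,0]

```text
t: 19.15
position: [0.559, 0.0129, 0.192]
ee_rot: [2.028, 1.554, 1.743]
wrist_force: [-0.5, -0.1, -1.3]
finger_gap: 0.092
```

```bash
python3 snap.py w23;python3 -c "
from bench import bot;print(bot.state()['qpos'],bot.state()['ee_rot'])"
```

```text
19.15 [0.559  0.0129 0.192 ] jaw 73.65 [-0.47 -0.07 -1.28] 0.092
[ 0.79973999  0.7182121  -1.38239237  1.71869991  0.71287546  1.32676349
  0.56245632] [2.00123262 1.55434095 1.71685513]
```

View pics/w23.png

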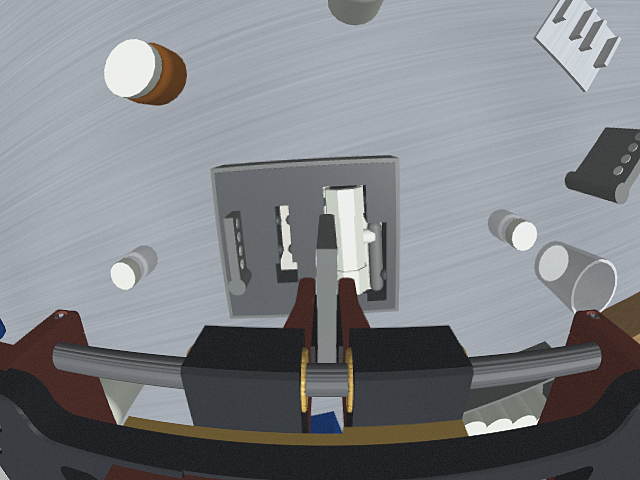

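servo_tool:
  rows:
    - [0,0.005,-0.02,-0.01,0.03]
    - [0,0,0,0,0]

```text
t: 19.4
position: [0.5632, -0.0027, 0.1836]
ee_rot: [1.908, 1.555, 1.659]
wrist_force: [0.9, -0.1, -0.9]
finger_gap: 0.094
```

```bash
python3 -c "
from bench import bot;s=bot.state();print(s['qpos'],s['ee_rot'],s['position'])"
```

```text
[ 0.82081441  0.73696805 -1.37907882  1.71958813  0.73269744  1.32266768
  0.6168272 ] [1.90753914 1.55450138 1.65916463] [ 0.56323656 -0.00267953  0.18359441]
```

```bash
python3 snap.py w24; python3 trayfit.py w24|grep "slot local"; python3 rect.py w24
cat > heldc.py <<'E'
import sys
from h import *
from scipy.spatial.transform import Rotation as R
s=np.load(sys.argv[1]+".npz");W=cloud(s,True);M=R.from_euler('xyz',s["rot"]).as_matrix()
print("down",M[:,0].round(4))
L=(W-s["pos"])@M*1000
f=L[150:370,300:355].reshape(-1,3)
f=f[(f[:,0]>-52)&(f[:,0]<25)&(abs(f[:,1])<9)]
t=f[(f[:,0]<-41)]
print("top n",len(t),"x",np.percentile(t[:,0],[5,50]).round(1),"z range",np.percentile(t[:,2],[.5,99.5]).round(1),"y",np.percentile(t[:,1],[2,98]).round(1))
co=np.polyfit(t[:,2],t[:,0],1);print("slope deg",np.degrees(np.arctan(co[0])).round(2),"x0",co[1].round(1))
mid=[(z,np.mean(np.percentile(t[abs(t[:,2]-z)<3][:,1],[3,97])).round(2)) for z in(-30,-25,-20,-15) if (abs(t[:,2]-z)<3).sum()>10];print("mid y",mid)
e=f[f[:,2]<np.percentile(f[:,2],1)+3];print("front edge z",np.percentile(f[:,2],[.5,2]).round(1),"x extent",np.percentile(e[:,0],[2,98]).round(1))
E
python3 heldc.py w24
```

```text
19.4 [ 0.5632 -0.0027  0.1836] jaw 75.77 [ 0.9  -0.06 -0.94] 0.094
slot local [ -0.76 -23.03] world [  0.5701  -0.0293 -13.7618] err 1340.1966665689586 28500
top z 0.046447638711628214 21456
(np.float64(0.025421427955601806), np.float64(-13.499999999999936), array([0.14984397, 0.16965266]), array([ 0.57531726, -0.00838875]))
down [-0.0014  0.0162 -0.9999]
top n 2627 x [-48.1 -45.3] z range [-33.8  18. ] y [-7.3  7.3]
slope deg -1.16 x0 -45.6
mid y [(-30, np.float64(-0.91)), (-25, np.float64(-0.91)), (-20, np.float64(-0.91)), (-15, np.float64(-0.91))]
front edge z [-33.9 -33.8] x extent [-45.6  16.8]
```

View pics/rect_w24.png

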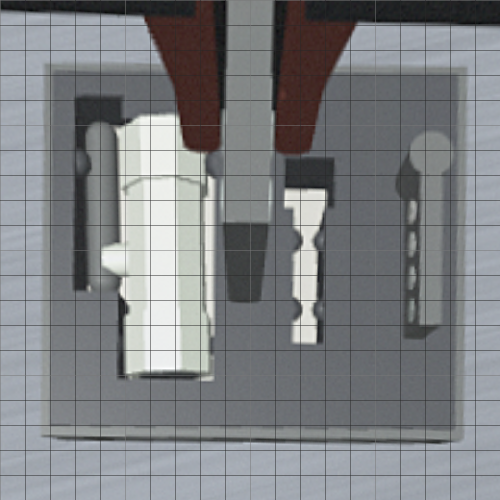

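View pics/w24.png

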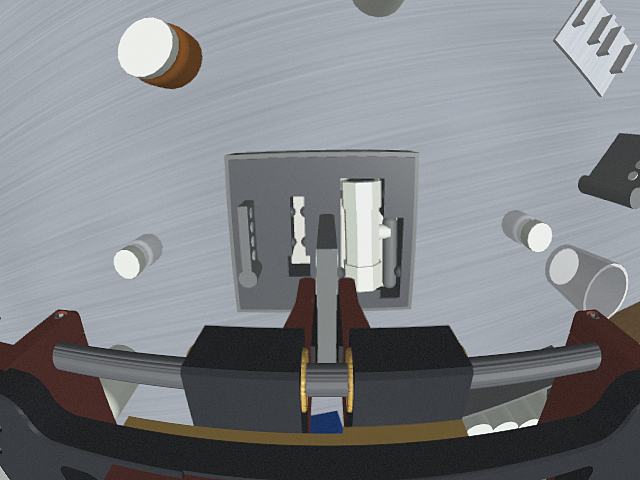

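servo_tool:
  rows:
    - [0,0.006,-0.022,-0.02,0.011]
    - [0,0,-0.005,-0.02,0]
    - [0,0,0,-0.02,0]
    - [0,0,0,-0.01,0]
    - [0,0,0,0,0]

```text
t: 19.95
position: [0.5673, -0.0157, 0.1155]
ee_rot: [1.649, 1.549, 1.426]
wrist_force: [-0.3, 0.8, -0.9]
finger_gap: 0.092
```

```bash
python3 snap.py w25; python3 trayfit.py w25|grep "slot local"; python3 heldc.py w25;python3 -c "
from bench import bot;s=bot.state();print(s['qpos'])"
```

```text
19.95 [ 0.5673 -0.0157  0.1155] jaw 77.18 [-0.32  0.8  -0.92] 0.092
slot local [ -2.65 -22.89] world [  0.5683  -0.0287 -14.6116] err 2964.423480602618 28500
down [ 0.0031  0.0213 -0.9998]
top n 2624 x [-47.9 -45.3] z range [-33.9  18. ] y [-7.3  7.2]
slope deg -1.15 x0 -45.6
mid y [(-30, np.float64(-0.9)), (-25, np.float64(-0.9)), (-20, np.float64(-0.9)), (-15, np.float64(-0.9))]
front edge z [-34.  -33.8] x extent [-45.7  16.7]
[ 0.81112566  0.8105573  -1.31725057  1.78328722  0.82079743  1.22456209
  0.60944417]
```

View pics/w25.png

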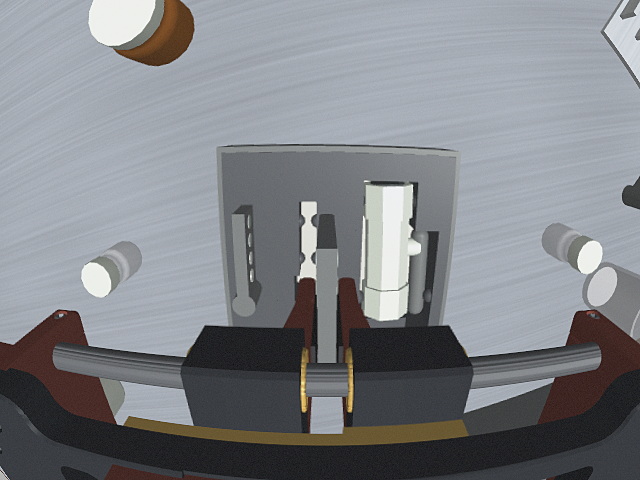

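servo_tool:
  rows:
    - [0,0.0015,-0.0137,0,-0.013]
    - [0,0,0,-0.008,0]
    - [0,0,0,-0.008,0]
    - [0,0,0,-0.006,0]
    - [0,0,0,0,0]

```text
t: 20.5
position: [0.5703, -0.0292, 0.0949]
ee_rot: [1.473, 1.548, 1.236]
wrist_force: [1.1, -0.1, -0.2]
finger_gap: 0.089
```

```bash
python3 snap.py w26; python3 heldc.py w26|head -1
```

```text
20.5 [ 0.5703 -0.0292  0.0949] jaw 76.39 [ 1.09 -0.15 -0.19] 0.089
down [ 0.0075  0.0215 -0.9997]
```

View pics/w26.png

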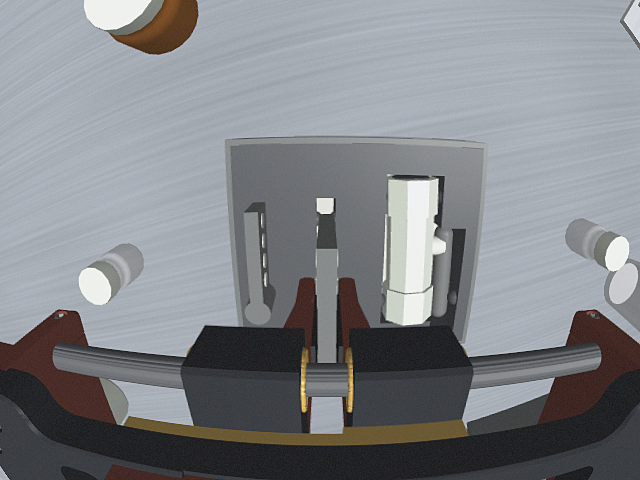

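servo_tool:
  rows:
    - [0,-0.002,0,-0.006,0]
    - [0,0,0,-0.006,0]
    - [0,0,0,-0.004,0]
    - [0,0,0,0,0]

```text
t: 20.95
position: [0.5683, -0.0287, 0.0781]
ee_rot: [1.451, 1.547, 1.214]
wrist_force: [-0.5, 0.2, -0.6]
finger_gap: 0.089
```

```bash
python3 snap.py w27; python3 heldc.py w27|head -1
python3 - <<'E'
from rect import *
s=np.load("w27.npz");im=rectify(s,.046,.5703,-.0295,np.radians(-13.6),(.06,.06),.00025)
cv2.imwrite("pics/slot27.png",im)
E
```

```text
20.95 [ 0.5683 -0.0287  0.0781] jaw 76.42 [-0.54  0.2  -0.6 ] 0.089
down [ 0.0081  0.0218 -0.9997]
```

View pics/slot27.png

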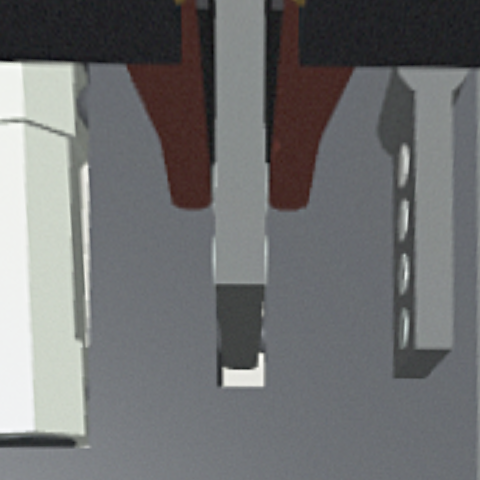

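servo_tool:
  rows:
    - [0,0.0006,-0.0008,-0.004,0]
    - [0,0,0,-0.004,0]
    - [0,0,0,-0.003,0]
    - [0,0,0,0,0]

```text
t: 21.4
position: [0.5693, -0.0295, 0.0667]
ee_rot: [1.425, 1.547, 1.188]
wrist_force: [-0.4, 0.3, -1.0]
finger_gap: 0.086
```

```bash
python3 snap.py w28
python3 - <<'E'
from rect import *
s=np.load("w28.npz");im=rectify(s,.046,.5703,-.0295,np.radians(-13.6),(.06,.06),.00025)
cv2.imwrite("pics/slot28.png",im)
E
```

```text
21.4 [ 0.5693 -0.0295  0.0667] jaw 76.42 [-0.36  0.27 -1.03] 0.086
```

View pics/slot28.png

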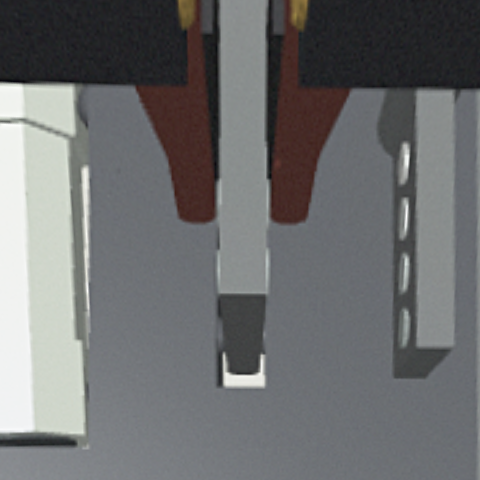

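servo_tool:
  rows:
    - [0,-0.0008,0.0005,-0.004,0]
    - [0,0,0,-0.004,0]
    - [0,0,0,-0.003,0]

```text
t: 21.75
position: [0.5697, -0.0283, 0.0568]
ee_rot: [1.329, 1.546, 1.092]
wrist_force: [-0.2, -1.0, 5.2]
finger_gap: 0.087
```

servo_tool:
  rows:
    - [0,0,-0.0005,-0.005,0]
    - [0,0,0,-0.005,0]
    - [0,0,0,-0.005,0]

```text
t: 22.05
position: [0.5707, -0.0284, 0.0424]
ee_rot: [1.239, 1.545, 1.002]
wrist_force: [-1.4, 0.2, 4.5]
finger_gap: 0.088
```

servo_tool:
  rows:
    - [0,-0.001,-0.0005,-0.004,0]
    - [0,0,0,-0.004,0]
    - [0,0,0,-0.003,0]
    - [0,0,0,-0.002,0]

```text
t: 22.45
position: [0.5713, -0.0286, 0.0306]
ee_rot: [1.127, 1.543, 0.89]
wrist_force: [-9.2, -4.0, 36.9]
finger_gap: 0.09
```

```bash
python3 snap.py w29; python3 heldc.py w29
```

```text
22.45 [ 0.5713 -0.0286  0.0306] jaw 76.43 [-9.21 -4.   36.9 ] 0.09
down [ 0.0175  0.0215 -0.9996]
top n 2619 x [-48.1 -45.9] z range [-33.9  17.8] y [-7.3  7.3]
slope deg -0.31 x0 -46.0
mid y [(-30, np.float64(-0.91)), (-25, np.float64(-0.92)), (-20, np.float64(-0.93)), (-15, np.float64(-0.91))]
front edge z [-69.5 -68.2] x extent [-18.2 -15.3]
```

View pics/w29.png

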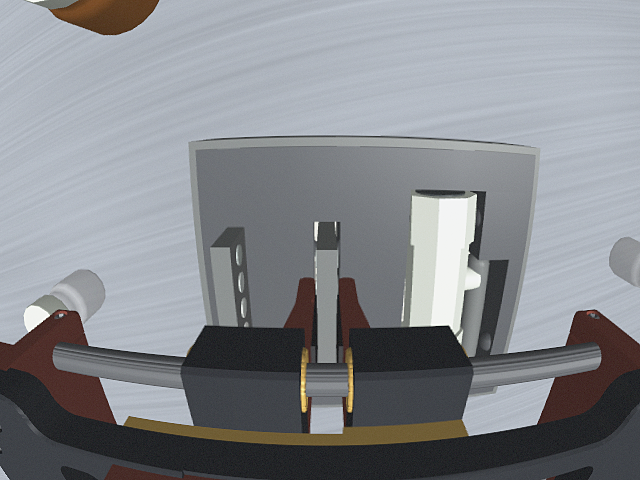

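servo_tool:
  rows:
    - [28,0,0,0.001,0]
    - [28,0,0,0,0]
    - [28,0,0,0,0]
    - [28,0,0,0.015,0]
    - [28,0,0,0.03,0]
    - [28,0,0,0.03,0]
    - [28,0,0,0.01,0]
    - [28,0,0,0,0]

```text
t: 23.3
position: [0.5688, -0.0287, 0.1192]
ee_rot: [1.283, 1.546, 1.047]
wrist_force: [0.5, 0.0, -0.0]
finger_gap: 0.277
```

servo_tool:
  rows:
    - [28,0.03,-0.01,0.03,0]
    - [28,0.04,-0.01,0.03,0]
    - [28,0.02,0,0,0]
    - [28,0,0,0,0]

```text
t: 23.7
position: [0.6581, -0.0512, 0.1767]
ee_rot: [1.494, 1.551, 1.259]
wrist_force: [-0.2, 0.8, -0.9]
finger_gap: 0.282
```

```bash
python3 snap.py w30
cat > chk.py <<'E'
import sys
from h import *
s=np.load(sys.argv[1]+".npz");W=cloud(s,True).reshape(-1,3)
a=np.radians(-13.6)
def loc(c): 
    d=W[:,:2]-c;return d@[np.cos(a),np.sin(a)],d@[-np.sin(a),np.cos(a)]
x,y=loc([.5703,-.0295]);m=(abs(x)<.045)&(abs(y)<.015)&(W[:,2]>.068)&(W[:,2]<.1)
print("cassette top n",m.sum(),np.percentile(W[m,2],[5,50,95]).round(4),"expect .076; x",np.percentile(x[m],[.5,99.5]).round(4),"y",np.percentile(y[m],[1,99]).round(4),"fit",np.polyfit(x[m],W[m,2],1).round(4))
p=m&(x<.015);print("plate y ctr",np.mean(np.percentile(y[p],[2,98])).round(4),"yaw rel deg",np.degrees(np.polyfit(x[p],y[p],1)[0]).round(2))
x,y=loc([.5758,-.0085]);m=(abs(x)<.06)&(y<-.05)&(y>-.082)&(W[:,2]>.068)&(W[:,2]<.1)
print("fixed cassette top",np.median(W[m,2]).round(4),m.sum())
x,y=loc([.5836,.0250])
for n,l,h in(("-x collar",-.048,-.03),("body",-.02,.02),("+x collar",.03,.048)):
    m=(x>l)&(x<h)&(abs(y)<.005)&(W[:,2]>.03)&(W[:,2]<.09);print(n,np.median(W[m,2]).round(4),m.sum())
x,y=loc([.5758,-.0085]);f=(abs(x)<.06)&(y>.0)&(y<.012)&(W[:,2]<.09);print("foam",np.median(W[f,2]).round(4))
E
python3 chk.py w30
```

```text
23.7 [ 0.6581 -0.0512  0.1767] jaw 76.54 [-0.23  0.82 -0.95] 0.282
cassette top n 1121 [0.0754 0.0765 0.0777] expect .076; x [-0.0327  0.0356] y [-0.0076  0.0059] fit [0.0074 0.0765]
plate y ctr -0.0016 yaw rel deg -0.5
fixed cassette top 0.0766 1227
-x collar 0.0519 256
body 0.0499 563
+x collar 0.0518 263
foam 0.0465
```

View pics/w30.png

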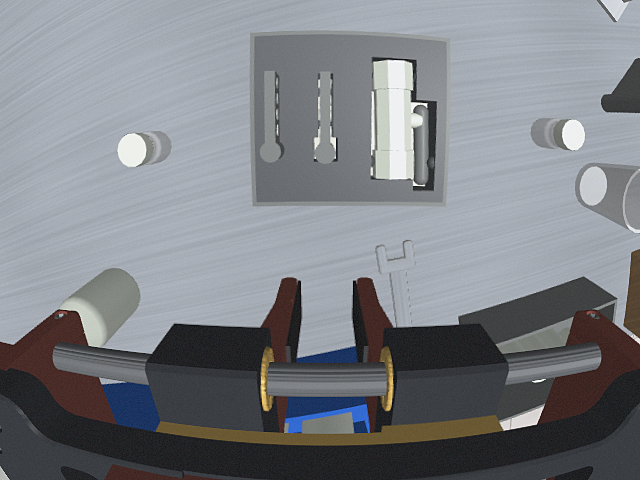

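```bash
python3 -c "
from bench import bot;print(bot.job_done())"
```

```text
the job is handed in; nothing more can be done
None
```

I packed the valve and the cassette and handed the job in at about 24 s of the 64 s allowed; no verdict was reported.

**Valve:** I gripped it by its free −x collar, laid it in the pocket and pressed it down with the closed fingertips. The wrist force reached 41 N and it moved no further. In the last picture the collar tops are at 51.9 and 51.8 mm and the body at 49.9 mm. Seated they should be at 51 and 49 mm; since the foam top reads 0.5 mm high, I take it as on the floor and level.

**Cassette:** I took the smaller grey one from the stand's middle slot and stood it in the keyhole slot, rail to +x. I pressed until the force reached 37 N with the bottom at floor height. Its top reads 76.5 mm and the fixed cassette's 76.6 mm. It is about 1–2 mm off in x and y, and within 1° in heading.

**Checks that disagreed:**
- **Fingertip position:** the picture put the fingertips about 18 mm behind the reported TCP, not 17 mm ahead as stated. My first grasp closed above the valve without touching it, so I used the position from the picture after that.
- **Fixed cameras:** the scene and side views disagreed by up to 6 mm, so I placed the parts using the wrist camera only.
- **Valve sideways offset:** one check of the valve's y position read up to 1.7 mm off, within the 4 mm allowed.

I never touched the bottles, jar, vials, beaker or wrench, but I did not re-measure their positions at the end. The gripper was clear of everything when I handed in.

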